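Stand each terracotta pot in its own saucer

ROBOT

A 7-joint arm with a two-finger parallel gripper is mounted at the origin on the work surface. World frame = base frame: x ahead of the robot, y to its left, z up, the work surface at z = 0. Lengths are in m, angles in rad, forces in N, time in s.
With the tool pointing down it reaches from about 0.4 to 0.85 m from the base axis. Payload 4.5 kg.
Tool frame: the origin (TCP) lies midway between the tips of the shut fingers; the grasp point (between the pads) lies 19 mm behind it; z points along the fingers, y is the direction in which the jaws open and shut (so a half turn about z gives the same grasp; the last joint's range is limited). The gripper opens to 88 mm and grips with 3 to 60 N. Pads are 18 mm wide; open, the fingers measure 123 mm over their backs; the gripper's body (75 mm by 187 mm) begins 45 mm behind the grasp point.
Start: joints at [-1.122, 0.689, -0.195, 1.565, 0.157, 0.902, -0.215], TCP at [0.252, 0.572, 0.239] pointing down, gripper open.
Joint ranges: [-3.01, 3.01], [-0.46, 2.08], [-1.47, 1.51], [0.13, 2.56], [-1, 4.14], [0.04, 2.09], [-2.66, 2.66]. Speed limits (rad/s): [2.57, 2.57, 3.14, 3.14, 3.14, 3.14, 3.14].

INTERFACE

Orientations are given as a unit quaternion [x, y, z, w].
In Python, from plant import r gives the robot as it stands. The module is installed in compiled form; this text tells all that it offers.
- The arm moves only by the tool carry_out, never from a script. Its argument "commands" is a list of rows, each a list of 6 numbers: the shift along the tool's x, y, z in m, then the turn, a rotation vector about the tool's x, y, z in degrees. In form: [[dx, dy, dz, wx, wy, wz], ...]. A call has 1 to 12 rows; each row is the pose to reach, as a shift and turn from the pose commanded when the call began, along the tool's axes at that moment; what a row does not reach only later rows make up. A row lasts 1/10 s, in which the tool goes at most 50 mm and 8.59 degrees, less where a joint would pass 70% of its speed; a pose out of reach is approached as far as the arm can. A call with a gripper value outside its range is refused whole. "fingers" is the closure in counts, from 0 (fully open) to 255 (shut), set as the call begins (left out, the last holds). The fingers move at their own pace and stop on an object; "grip_force" is the grip in N (left out, the last holds). Time passes only in rows, so rows that repeat a pose let the fingers close. It gives the time, the measured TCP pose, the force and the opening at its end, in the units of the state.
- r.get_state(): the state, without advancing time (a new reading comes with each control period).
- r.snapshot(name): name is "side" or "top"; returns a dict with "img" (400x640x3 uint8, blue, green, red), "intrinsics" (3x3 intrinsics, pixels), "extrinsics" (4x4, takes a point from camera to world coordinates). Camera axes: x right, y down, z forward; pixel columns grow to the right and rows downward; lengths in m; the calibration is good to about 2 mm. A picture is of the moment at which its call begins. There is no depth.
- r.finish_job(): hands the job in, once; it reports no verdict.
Trained networks look in a picture, given as the dict that the camera call returned (one of the last four; its "shot" number tells which), for a name from the list of things; names that differ only in an ending like _2 or _b are one class to them, and where a whole thing is asked for, a point or a joint stands for the part that bears it (a point fixed in the world has none). Each returns a list of dicts, best first, with "p" (0 to 1); they miss things now and then, are a little off and sometimes report something else, mostly with a low value. They report only what shows in the picture. A call takes as long as a camera call. They do not tell look-alikes from the thing itself.
- r.spot_in(picture, label): "xyz" ([x, y, z] in m, in world coordinates, good to about 4 mm: the middle of the surface that is visible of it).
- r.spot_point(picture, label): "xyz" ([x, y, z] in m, in world coordinates, good to about 4 mm: a listed point, or the origin of a listed thing).
The state is a dict: "clock": time; "q": joint angles; "qd": joint speeds; "joint_torque": joint torques, N m; "tool_pos": TCP position; "eef_rot": TCP orientation; "contact_force": force on the tool from outside, world axes, zero at the start; "moment": the same for the moment, N m; "opening": opening from 0.0 (shut) to 1.0 (fully open).
Only numpy, scipy, OpenCV 4.12 (cv2) and the standard library are available. Lean on these libraries where they do the work, as an engineer would, in place of code of your own. Each camera call takes 0.05 s, during which the arm holds its last target.

TASK

Get the four empty terracotta pots ready for planting: stand each one upright in the terracotta saucer of its own shape and size, flat on the saucer's floor, with the square pot and the long pot lined up with the sides of theirs. Keep the pots upright and set them down gently rather than dropping them. Leave the saucers where they stand (a small nudge does no harm) and do not disturb the white glazed pot.

Things in the scene. Friction and masses are not known exactly. Their poses are not given: they have to be found in the camera images.
- large_round_pot: Origin at the centre of its underside, z up. Round terracotta pot, the larger of two: collar (thick rim band) 68 mm across and 16 mm tall at the top, body below tapering to a foot 46 mm across, 62 mm tall, wall 5 mm, about 170 g, loose, standing upright. Empty, with an open top.
- small_round_pot: Origin at the centre of its underside, z up. Round terracotta pot, the smaller of two: collar 46 mm across and 12 mm tall at the top, foot 31 mm across, 42 mm tall, wall 5 mm, about 65 g, loose, standing upright. Empty, with an open top.
- square_pot: Origin at the centre of its underside, z up. Square terracotta pot: collar 60 x 60 mm and 15 mm tall at the top, foot 44 x 44 mm, 58 mm tall, wall 5 mm, about 170 g, loose, standing upright; its x and y axes are square to its sides. Empty, with an open top.
- long_pot: Origin at the centre of its underside, z up. Long rectangular terracotta trough pot: collar 104 mm (along its x) by 56 mm (along its y) and 15 mm tall at the top, foot 88 x 42 mm, 56 mm tall, wall 5 mm, about 250 g, loose, standing upright. Empty, with an open top.
- large_round_saucer: Origin at the centre of its underside, z up. Round terracotta saucer, the larger of two: 82 mm across the rim, 14 mm tall, flat inner floor 66 mm across lying 5 mm above its underside, loose, about 90 g. The larger round pot belongs in it.
- small_round_saucer: Origin at the centre of its underside, z up. Round terracotta saucer, the smaller of two: 65 mm across the rim, 12 mm tall, flat inner floor 49 mm across lying 5 mm above its underside, loose, about 50 g. The smaller round pot belongs in it.
- square_saucer: Origin at the centre of its underside, z up. Square terracotta saucer: 74 x 74 mm outside, 14 mm tall, flat inner floor 62 x 62 mm lying 5 mm above its underside, loose, about 100 g; x and y axes square to its sides. The square pot belongs in it.
- long_saucer: Origin at the centre of its underside, z up. Long rectangular terracotta saucer: 118 mm (along its x) by 72 mm (along its y) outside, 14 mm tall, flat inner floor 106 x 60 mm lying 5 mm above its underside, loose, about 150 g. The long trough pot belongs in it.
- glazed_pot: Origin at the centre of its underside, z up. White glazed ceramic pot on its own saucer (one piece), already done: saucer 102 mm across and 15 mm tall, pot 90 mm across at the rim, 76 mm tall, about 550 g, loose. It stands among the other pots and stays where it is.
Not all that is in view belongs to the job. Leave any grey or yellow look-alike of the square_pot alone.

How it is judged:
By the outcome, as a careful person would: the job done as asked, in the order asked, and still so for the second after the job is handed in, with the robot touching nothing.
It also fails if it takes over 102 s, if anything falls off the work surface, if the arm or the gripper's body presses on something with over 40 N, if the wrist force passes 120 N, or if a joint passes its speed limit or range.

## Working session

There is one attempt and no reset: what is moved stays moved. The work goes in short steps, Python scripts to look and compute and a tool call to move; the robot and the scene stay as the last step left them, time stands still between calls to the robot, and variables do not carry over. Pictures are saved under pics/ and viewed, and the job is handed in when it is done.

Besides the shell and the picture viewer there is one more tool, called after "Request:" by a JSON object that holds its "fn" and its "kwargs", one argument or row to a line. carry_out: Moves the arm, as the interface text tells. Its arguments: {"type":"object","properties":{"commands":{"type":"array","items":{"type":"array","items":{"type":"number"}}},"fingers":{"type":"number"},"grip_force":{"type":"number"}},"required":["commands"]}

```bash
mkdir -p pics
python3 - <<'E'
from plant import r
import cv2
s=r.get_state()
for k,v in s.items(): print(k,v)
for n in("side","top"):
    p=r.snapshot(n); cv2.imwrite(f"pics/{n}0.png",p["img"]); print(n,p["intrinsics"],p["extrinsics"],p["shot"])
E
```

```text
clock 0.0
q [-1.12214461  0.68995847 -0.19448351  1.56634422  0.15732553  0.90250748
 -0.21509384]
qd [ 0.00048916  0.0014647   0.00131811  0.00341567  0.00076558 -0.00099876
 -0.00056409]
joint_torque [ 8.07381202e-04 -5.27561724e+01 -1.26636062e+00 -1.53420854e+01
 -5.25656529e-02  6.60338905e-03  1.63702443e-04]
tool_pos [0.25172139 0.57137596 0.23792514]
eef_rot [ 2.05900973e-01  9.78572407e-01 -9.07148519e-04 -1.01176334e-04]
contact_force [-0.85869884 -0.47200524  0.56411645]
moment [0.00712922 0.01757778 0.00791645]
opening 0.9974187848010282
side [[479.24533581   0.         321.59237518]
 [  0.         479.24533581 198.33864952]
 [  0.           0.           1.        ]] [[ 0.94045881 -0.21795497  0.2608311   0.12416973]
 [-0.33984245 -0.61795611  0.70896923 -1.024549  ]
 [ 0.0066588  -0.75539783 -0.65523261  0.99741306]
 [ 0.          0.          0.          1.        ]] 1
top [[480.58500445   0.         318.87484142]
 [  0.         480.58500445 195.51835858]
 [  0.           0.           1.        ]] [[ 0.07650598 -0.97531923  0.2071213   0.29877936]
 [-0.9970474  -0.07346412  0.02234976  0.01850723]
 [-0.00658217 -0.20821964 -0.97805995  1.1454211 ]
 [ 0.          0.          0.          1.        ]] 2
```

View pics/top0.png

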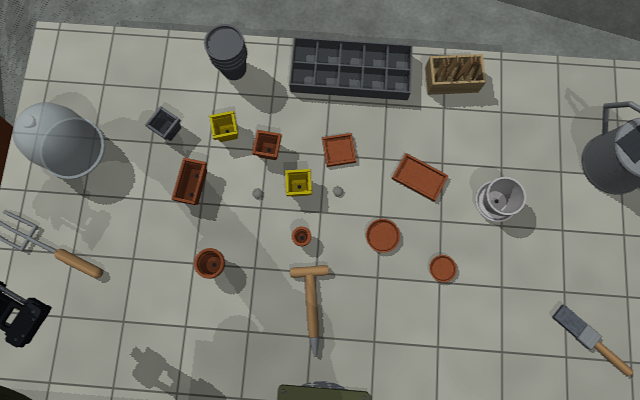

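View pics/side0.png

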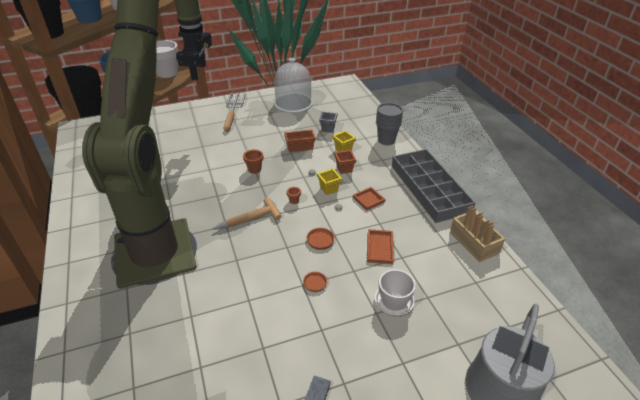

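Run:
```python
from plant import r
import numpy as np
names="large_round_pot small_round_pot square_pot long_pot large_round_saucer small_round_saucer square_saucer long_saucer glazed_pot".split()
P={n:r.snapshot(n) for n in("side","top")}
for n in names:
  for c,p in P.items():
    E=np.linalg.inv(p["extrinsics"])
    for d in r.spot_point(p,n):
        x=np.array(d["xyz"]);q=E[:3,:3]@x+E[:3,3];u=p["intrinsics"]@q;u=u/u[2]
        print(n,c,round(d["p"],2),x.round(4),u[:2].round())
```

```text
large_round_pot side 0.63 [ 0.3562  0.2755 -0.0012] [254. 169.]
large_round_pot top 0.58 [0.3622 0.2818 0.0012] [213. 262.]
small_round_pot side 0.44 [ 4.359e-01  7.590e-02 -4.000e-04] [294. 200.]
small_round_pot top 0.83 [ 0.4348  0.0807 -0.003 ] [301. 238.]
square_pot side 0.82 [0.6496 0.1775 0.0024] [345. 167.]
square_pot side 0.72 [5.54e-01 9.20e-02 5.00e-04] [327. 189.]
square_pot side 0.59 [ 0.6863  0.2858 -0.0067] [343. 150.]
square_pot side 0.58 [0.6817 0.4323 0.0032] [328. 127.]
square_pot top 0.9 [ 0.6823  0.4345 -0.0008] [169. 130.]
square_pot top 0.69 [ 0.5547  0.095  -0.002 ] [299. 189.]
square_pot top 0.65 [0.6473 0.1802 0.    ] [268. 150.]
long_pot side 0.7 [ 0.4574 -0.1128  0.0009] [321. 239.]
long_pot side 0.66 [ 0.5417  0.3506 -0.0035] [299. 147.]
long_pot top 0.86 [5.43e-01 3.53e-01 2.00e-04] [194. 186.]
large_round_saucer side 0.58 [ 0.46   -0.1141 -0.0032] [322. 240.]
large_round_saucer top 0.67 [ 0.4592 -0.1143 -0.0035] [382. 234.]
large_round_saucer top 0.33 [ 0.6598  0.0033 -0.0014] [339. 150.]
small_round_saucer side 0.91 [ 0.3887 -0.2556 -0.001 ] [314. 282.]
small_round_saucer top 0.97 [ 0.3898 -0.255  -0.0009] [441. 268.]
square_saucer side 0.94 [ 0.6604  0.005  -0.0043] [368. 199.]
square_saucer top 0.9 [6.601e-01 6.900e-03 3.000e-04] [338. 150.]
long_saucer top 0.64 [ 0.4325  0.0799 -0.0013] [301. 239.]
long_saucer top 0.57 [ 0.605  -0.1953 -0.0015] [418. 178.]
glazed_pot side 0.58 [ 0.5549 -0.3757 -0.0038] [391. 300.]
glazed_pot top 0.92 [ 0.5583 -0.3794 -0.0008] [494. 202.]
```

The top view shows four square pots. They are yellow at (223,125), yellow at (298,182), grey at (163,122) and terracotta at (267,145). The terracotta one fits the description, so I'll confirm it in a crop and fit the poses from silhouettes.

```bash
cat > h.py <<'E'
import numpy as np, cv2
from scipy.optimize import minimize
def rect(a,b,z): return [[sx*a/2,sy*b/2,z] for sx,sy in((1,1),(1,-1),(-1,-1),(-1,1))]
def circ(d,z): return [[d/2*np.cos(t),d/2*np.sin(t),z] for t in np.linspace(0,2*np.pi,40,endpoint=False)]
M={'large_round_pot':circ(.068,.062)+circ(.068,.046)+circ(.046,0),
'small_round_pot':circ(.046,.042)+circ(.046,.030)+circ(.031,0),
'square_pot':rect(.06,.06,.058)+rect(.06,.06,.043)+rect(.044,.044,0),
'long_pot':rect(.104,.056,.056)+rect(.104,.056,.041)+rect(.088,.042,0),
'large_round_saucer':circ(.082,.014)+circ(.070,0),'small_round_saucer':circ(.065,.012)+circ(.055,0),
'square_saucer':rect(.074,.074,.014)+rect(.066,.066,0),'long_saucer':rect(.118,.072,.014)+rect(.110,.064,0)}
def proj(p,X):
    E=np.linalg.inv(p["extrinsics"]); q=np.asarray(X)@E[:3,:3].T+E[:3,3]; u=q@p["intrinsics"].T
    return u[:,:2]/u[:,2:]
def model(n,x,y,yaw,z=0):
    c,s=np.cos(yaw),np.sin(yaw); X=np.array(M[n])
    return np.c_[x+c*X[:,0]-s*X[:,1],y+s*X[:,0]+c*X[:,1],X[:,2]+z]
def mask(img):
    h=cv2.cvtColor(img,cv2.COLOR_BGR2HSV)
    m=((h[...,0]<14)|(h[...,0]>174))&(h[...,1]>110)&(h[...,2]>25)
    return m.astype(np.uint8)
S=4
def fit(n,pics,x0,yaw0s=(0,),z=0):
    out=[]
    data=[]
    for p in pics:
        c=proj(p,[[x0[0],x0[1],.02]])[0]; l=np.array([int(c[0])-48,int(c[1])-48]); l=np.clip(l,0,None)
        m=mask(p["img"])[l[1]:l[1]+96,l[0]:l[0]+96]
        n_,lab=cv2.connectedComponents(m)
        # keep components touching initial hull
        h0=np.zeros_like(m); cv2.fillConvexPoly(h0,cv2.convexHull((proj(p,model(n,*x0,yaw0s[0],z))-l).astype(np.float32)).astype(np.int32),1)
        keep=[i for i in range(1,n_) if ((lab==i)&(h0>0)).sum()>10]
        m=np.isin(lab,keep).astype(np.uint8)
        k=np.kron(m,np.ones((S,S),np.uint8)); data.append((p,l,k))
    def cost(v):
        t=0
        for p,l,k in data:
            u=(proj(p,model(n,v[0]/1000,v[1]/1000,v[2]/50,z))-l+.5)*S-.5
            h=cv2.convexHull(u.astype(np.float32)); r=np.zeros_like(k)
            cv2.fillConvexPoly(r,np.round(h*16).astype(np.int32),1,shift=4)
            t+=1-(r&k).sum()/((r|k).sum())
        return t/len(data)
    best=None
    for y in yaw0s:
        v0=np.array([x0[0]*1000,x0[1]*1000,y*50])
        sim=np.vstack([v0,v0+[8,0,0],v0+[0,8,0],v0+[0,0,12]])
        o=minimize(cost,v0,method='Nelder-Mead',options=dict(initial_simplex=sim,xatol=.05,fatol=1e-5,maxiter=300))
        if best is None or o.fun<best.fun: best=o
    return best.x[0]/1000,best.x[1]/1000,np.degrees(best.x[2]/50),best.fun
E
cat > fit.py <<'E'
from plant import r
from h import *
G={'large_round_pot':(.36,.279),'small_round_pot':(.435,.079),'square_pot':(.648,.179),'long_pot':(.543,.352),
'large_round_saucer':(.460,-.114),'small_round_saucer':(.389,-.255),'square_saucer':(.66,.006),'long_saucer':(.605,-.195)}
P={n:r.snapshot(n) for n in("top","side")}
for n,g in G.items():
    ys=np.radians([-60,-30,0,30,60,90]) if 'long' in n else np.radians([0,30,60]) if 'square' in n else (0,)
    for k,ps in (("top",[P["top"]]),("side",[P["side"]]),("both",list(P.values()))):
        print(n,k,np.round(fit(n,ps,g,ys),4))
c=P["top"]["img"][90:300,140:500].copy(); c=cv2.resize(c,None,fx=2.2,fy=2.2,interpolation=cv2.INTER_CUBIC); cv2.imwrite("pics/crop0.png",c)
E
python3 fit.py
```

```text
large_round_pot top [0.3569 0.2791 5.01   0.0927]
large_round_pot side [ 0.3574  0.2775 13.3838  0.1999]
large_round_pot both [0.3565 0.2784 5.109  0.1468]
small_round_pot top [ 0.4355  0.0776 18.804   0.1493]
small_round_pot side [ 0.4347  0.0772 -4.9924  0.2578]
small_round_pot both [0.4352 0.0778 7.9098 0.2056]
square_pot top [ 0.6469  0.1775 -6.8611  0.0988]
square_pot side [  0.6468   0.176  -14.5809   0.1497]
square_pot both [  0.6473   0.1772 -10.5001   0.137 ]
long_pot top [ 0.5436  0.3508 -6.5626  0.0924]
long_pot side [ 0.5447  0.3474 -8.9374  0.1486]
long_pot both [ 0.5435  0.3496 -7.2795  0.1236]
large_round_saucer top [ 0.4547 -0.1132 14.4892  0.0639]
large_round_saucer side [ 0.4547 -0.1187 18.9748  0.1097]
large_round_saucer both [ 0.4546 -0.1147 18.486   0.0989]
small_round_saucer top [ 0.3882 -0.2565 16.0963  0.084 ]
small_round_saucer side [ 0.3877 -0.2604  8.4888  0.13  ]
small_round_saucer both [ 0.3881 -0.2578 10.1369  0.1187]
square_saucer top [6.57800e-01 4.30000e-03 1.31672e+01 4.66000e-02]
square_saucer side [ 6.583000e-01 -1.800000e-03  1.019068e+02  7.410000e-02]
square_saucer both [6.57800e-01 3.00000e-03 1.29414e+01 1.03000e-01]
long_saucer top [ 6.03500e-01 -1.95400e-01  6.48811e+01  4.04000e-02]
long_saucer side [ 6.038000e-01 -2.021000e-01 -1.140888e+02  5.960000e-02]
long_saucer both [ 0.604  -0.1979 63.985   0.085 ]
```

View pics/crop0.png

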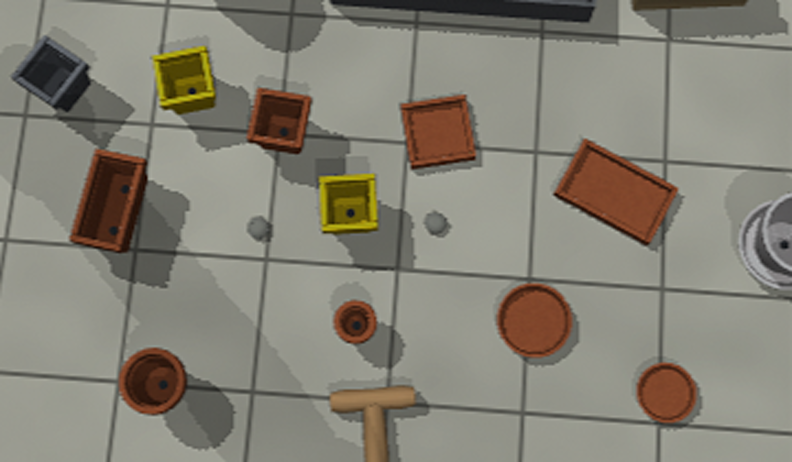

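The crop shows the terracotta square pot at crop (278,120), which is image (267,145), between the two yellow pots. Next I'll check the fits with an overlay.

```bash
cat > ov.py <<'E'
from plant import r
from h import *
import sys
F={'large_round_pot':(.3565,.2784,0),'small_round_pot':(.4352,.0776,0),'square_pot':(.647,.177,-8),'long_pot':(.5436,.350,-7),
'large_round_saucer':(.4547,-.1145,0),'small_round_saucer':(.3881,-.2575,0),'square_saucer':(.658,.0035,13),'long_saucer':(.6037,-.197,64.5)}
for cam,(a,b,c,d),f in (("top",(90,300,160,480),2.5),("side",(120,310,230,430),3.9)):
    p=r.snapshot(cam)
    c_=cv2.resize(p["img"][a:b,c:d],None,fx=f,fy=f,interpolation=cv2.INTER_CUBIC)
    for n,v in F.items():
        X=model(n,v[0],v[1],np.radians(v[2])); u=(proj(p,X)-[c,a]+.5)*f-.5
        k=4 if 'round' not in n else 40
        for i in range(0,len(u),k): cv2.polylines(c_,[np.round(u[i:i+k]*16).astype(np.int32)],True,(255,255,0) if i==0 else (0,255,0),1,shift=4)
    cv2.imwrite(f"pics/ov_{cam}.png",c_); print(c_.shape)
E
python3 ov.py
```

```text
(525, 800, 3)
(741, 780, 3)
```

View pics/ov_top.png

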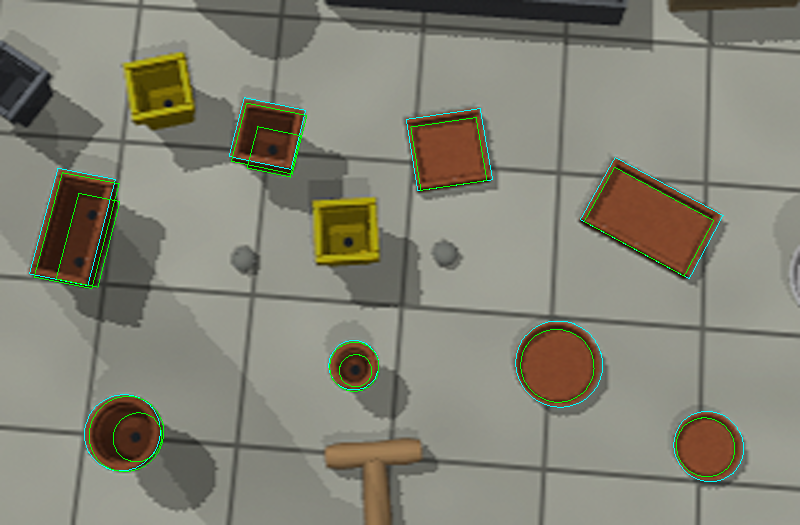

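View pics/ov_side.png

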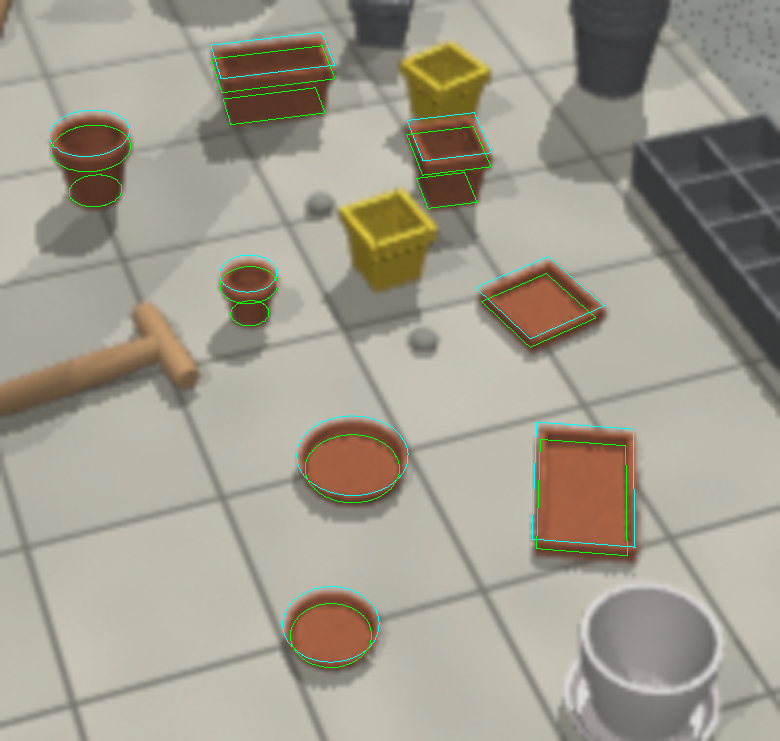

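The overlays match within about 1 px (2 mm), so I'll start with the long pot.

```bash
cat > pl.py <<'E'
import sys
from plant import r
import numpy as np
from scipy.spatial.transform import Rotation as R
s=r.get_state(); T=R.from_quat(s["eef_rot"]).as_matrix(); p=np.array(s["tool_pos"])
jaw=lambda T: np.degrees(np.arctan2(T[1,1],T[0,1]))
print("t",round(s["clock"],2),"pos",p.round(4),"jaw",jaw(T).round(2),"F",np.round(s["contact_force"],1),"open mm",round(s["opening"]*88,1),"q",np.round(s["q"],2))
for a in sys.argv[1:]:
    x,y,z,j=map(float,a.split(","))
    t=np.radians(j); Y=np.array([np.cos(t),np.sin(t),0]); Z=np.array([0,0,-1.]); X=np.cross(Y,Z)
    W=np.c_[X,Y,Z]; d=T.T@(np.array([x,y,z])-p); w=np.degrees(R.from_matrix(T.T@W).as_rotvec())
    print(a,"shift",d.round(4),"rot",w.round(2))
E
python3 pl.py .5436,.35,.13,83
```

```text
t 1.3 pos [0.2519 0.572  0.2387] jaw 66.24 F [ 0.7  0.3 -0.2] open mm 88.5 q [-1.12  0.69 -0.19  1.57  0.16  0.9  -0.22]
.5436,.35,.13,83 shift [-0.3565 -0.0856  0.1087] rot [  0.    -0.   -16.76]
```

Request:
{"fn": "carry_out", "kwargs": {
  "commands": [
    [-0.356,-0.086,0.109,0,0,-16.8],
    [-0.356,-0.086,0.109,0,0,-16.8],
    [-0.356,-0.086,0.109,0,0,-16.8],
    [-0.356,-0.086,0.109,0,0,-16.8],
    [-0.356,-0.086,0.109,0,0,-16.8],
    [-0.356,-0.086,0.109,0,0,-16.8],
    [-0.356,-0.086,0.109,0,0,-16.8],
    [-0.356,-0.086,0.109,0,0,-16.8],
    [-0.356,-0.086,0.109,0,0,-16.8],
    [-0.356,-0.086,0.109,0,0,-16.8],
    [-0.356,-0.086,0.109,0,0,-16.8],
    [-0.356,-0.086,0.109,0,0,-16.8]
  ],
  "fingers": 0,
  "grip_force": 20
}}

```text
clock: 2.5
tool_pos: [0.5417, 0.3519, 0.1303]
eef_rot: [0.059, 0.998, 0.001, -0.0]
contact_force: [-0.1, -0.1, 0.8]
opening: 0.998
```

```bash
python3 pl.py .5436,.35,.030,83
python3 - <<'E'
from plant import r
import cv2
for n in("side","top"):
    p=r.snapshot(n); i=p["img"]
    i=i[60:260,200:400] if n=="side" else i[100:260,100:300]
    cv2.imwrite(f"pics/{n}1.png",cv2.resize(i,None,fx=3,fy=3,interpolation=cv2.INTER_CUBIC))
E
```

```text
t 2.5 pos [0.5417 0.3519 0.1303] jaw 83.21 F [-0.1 -0.1  0.8] open mm 87.8 q [-0.49  0.86 -0.29  1.59  0.33  0.75  0.52]
.5436,.35,.030,83 shift [-0.0022 -0.0018  0.1003] rot [ 0.09 -0.02  0.21]
```

View pics/side1.png

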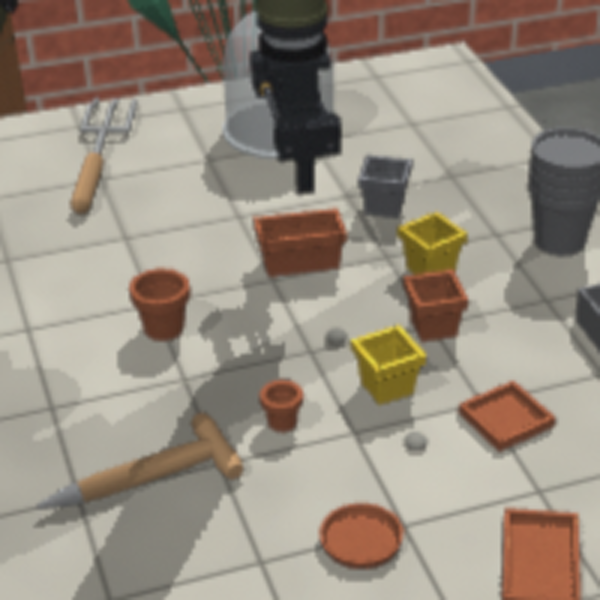

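The side picture shows the gripper above the long pot at crop (300,240), with its fingers straddling it. Next I'll descend partway and check.

Request:
{"fn": "carry_out", "kwargs": {
  "commands": [
    [0,0,0.05,0,0,0],
    [0,0,0.06,0,0,0],
    [0,0,0.06,0,0,0],
    [0,0,0.06,0,0,0]
  ]
}}

```text
clock: 3.0
tool_pos: [0.5433, 0.3506, 0.0708]
eef_rot: [0.061, 0.998, 0.0, 0.0]
contact_force: [1.2, -0.1, 0.6]
opening: 1.002
```

```bash
python3 pl.py .5436,.35,.030,83
```

```text
t 3.0 pos [0.5433 0.3506 0.0708] jaw 83.06 F [ 1.2 -0.1  0.6] open mm 88.1 q [-0.5   0.94 -0.26  1.61  0.36  0.64  0.5 ]
.5436,.35,.030,83 shift [-0.0003 -0.0006  0.0408] rot [0.06 0.04 0.06]
```

Request:
{"fn": "carry_out", "kwargs": {
  "commands": [
    [0,0,0.03,0,0,0],
    [0,0,0.041,0,0,0],
    [0,0,0.041,0,0,0],
    [0,0,0.041,0,0,0]
  ]
}}

```text
clock: 3.4
tool_pos: [0.5435, 0.3504, 0.0298]
eef_rot: [0.061, 0.998, 0.001, 0.0]
contact_force: [0.6, 0.6, 0.3]
opening: 1.001
```

Request:
{"fn": "carry_out", "kwargs": {
  "commands": [
    [0,0,0,0,0,0],
    [0,0,0,0,0,0],
    [0,0,0,0,0,0],
    [0,0,0,0,0,0],
    [0,0,0,0,0,0],
    [0,0,0,0,0,0],
    [0,0,0,0,0,0],
    [0,0,0,0,0,0]
  ],
  "fingers": 255,
  "grip_force": 20
}}

```text
clock: 4.2
tool_pos: [0.5432, 0.3502, 0.0291]
eef_rot: [0.061, 0.998, 0.0, 0.0]
contact_force: [-0.6, 0.2, 4.1]
opening: 0.633
```

Request:
{"fn": "carry_out", "kwargs": {
  "commands": [
    [0,0,-0.02,0,0,0],
    [0,0,-0.05,0,0,0],
    [0,0,-0.09,0,0,0],
    [0,0,-0.12,0,0,0],
    [0,0,-0.12,0,0,0],
    [0,0,-0.12,0,0,0]
  ]
}}

```text
clock: 4.8
tool_pos: [0.5427, 0.3492, 0.1483]
eef_rot: [0.061, 0.998, -0.0, -0.0]
contact_force: [0.1, -0.6, -2.4]
opening: 0.63
```

```bash
cat > snap.py <<'E'
import sys
from plant import r
import cv2
n=sys.argv[1]; boxes={"side":(110,310,230,430),"top":(90,300,150,500)}
for c,f in (("side",3),("top",2.2)):
    p=r.snapshot(c); a,b,x,y=boxes[c]
    cv2.imwrite(f"pics/{c}_{n}.png",cv2.resize(p["img"][a:b,x:y],None,fx=f,fy=f,interpolation=cv2.INTER_CUBIC))
E
python3 snap.py lift1; python3 pl.py .6037,-.197,.15,-25
```

```text
t 4.9 pos [0.5419 0.3487 0.1467] jaw 83.04 F [ 0.  -0.3 -1.3] open mm 55.3 q [-0.48  0.84 -0.3   1.58  0.32  0.78  0.53]
.6037,-.197,.15,-25 shift [-0.1275 -0.5342 -0.002 ] rot [-2.6000e-01  6.0000e-02  1.0804e+02]
```

View pics/side_lift1.png

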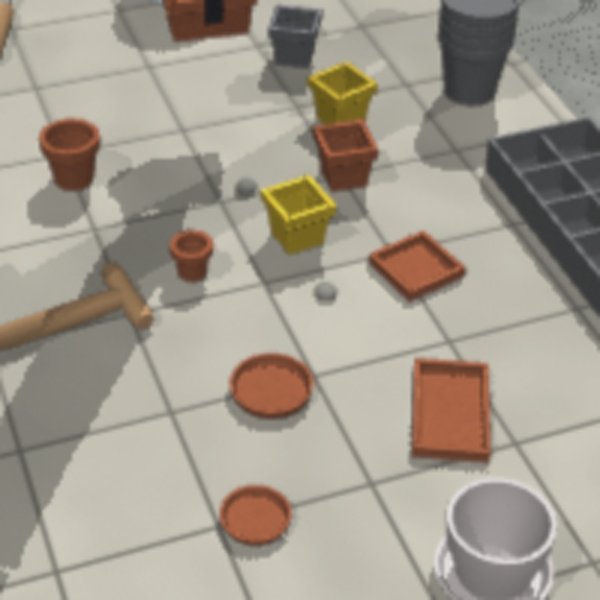

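The pot is held at about 55 mm and is clear of the table. Now I'll carry it to the long saucer.

Request:
{"fn": "carry_out", "kwargs": {
  "commands": [
    [-0.01,-0.03,0,0,0,8],
    [-0.02,-0.07,0,0,0,16],
    [-0.03,-0.11,0,0,0,24],
    [-0.04,-0.16,0,0,0,32],
    [-0.05,-0.21,0,0,0,40],
    [-0.06,-0.26,0,0,0,48],
    [-0.07,-0.3,0,0,0,56],
    [-0.08,-0.34,0,0,0,64],
    [-0.09,-0.38,0,0,0,72],
    [-0.1,-0.42,0,0,0,80],
    [-0.11,-0.46,0,0,0,88],
    [-0.12,-0.5,0,0,0,96]
  ],
  "grip_force": 25
}}

```text
clock: 6.1
tool_pos: [0.6002, -0.1624, 0.1467]
eef_rot: [0.784, 0.621, -0.001, -0.001]
contact_force: [0.2, -0.3, -2.6]
opening: 0.634
```

Request:
{"fn": "carry_out", "kwargs": {
  "commands": [
    [0,0,0,0,0,0],
    [0,0,0,0,0,0]
  ]
}}

```text
clock: 6.3
tool_pos: [0.6001, -0.1621, 0.1468]
eef_rot: [0.783, 0.622, -0.001, -0.001]
contact_force: [-0.5, 0.7, -1.5]
opening: 0.63
```

```bash
python3 pl.py .6037,-.197,.09,-25
```

```text
t 6.3 pos [ 0.6001 -0.1621  0.1468] jaw -13.07 F [-0.5  0.7 -1.5] open mm 55.4 q [ 0.15  0.8   0.07  1.66 -0.08  0.68  0.03]
.6037,-.197,.09,-25 shift [-0.0332  0.0116  0.0568] rot [-0.19  0.06 11.93]
```

Request:
{"fn": "carry_out", "kwargs": {
  "commands": [
    [-0.02,0.006,0.02,0,0,6],
    [-0.033,0.012,0.04,0,0,11.9],
    [-0.033,0.012,0.057,0,0,11.9],
    [-0.033,0.012,0.057,0,0,11.9],
    [-0.033,0.012,0.057,0,0,11.9]
  ]
}}

```text
clock: 6.8
tool_pos: [0.6056, -0.1934, 0.091]
eef_rot: [0.842, 0.54, -0.0, -0.001]
contact_force: [-0.3, 0.2, -0.8]
opening: 0.627
```

```bash
python3 snap.py pl1; python3 pl.py .6037,-.197,.035,-25
```

```text
t 6.9 pos [ 0.6065 -0.1945  0.0924] jaw -24.74 F [-0.2 -0.2 -0.9] open mm 55.2 q [ 0.18  0.9   0.1   1.65 -0.14  0.61 -0.07]
.6037,-.197,.035,-25 shift [-0.0035 -0.0015  0.0574] rot [ 0.04 -0.07  0.26]
```

View pics/side_pl1.png

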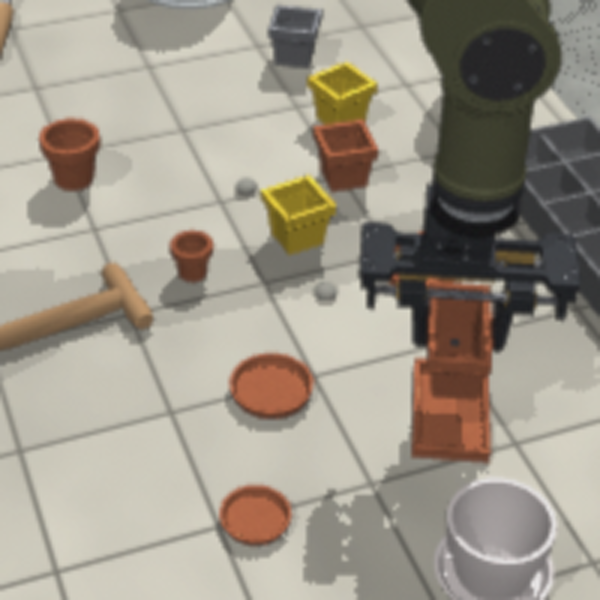

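View pics/top_pl1.png

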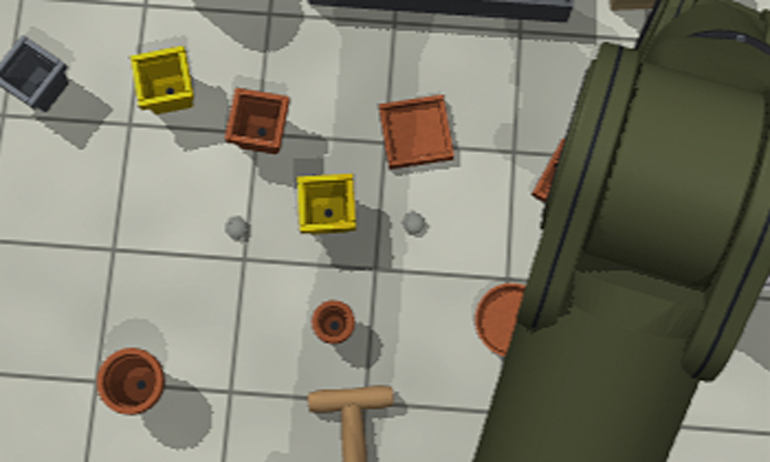

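Request:
{"fn": "carry_out", "kwargs": {
  "commands": [
    [-0.003,-0.001,0.03,0,0,0.2],
    [-0.003,-0.001,0.04,0,0,0.2],
    [-0.003,-0.001,0.04,0,0,0.2],
    [-0.003,-0.001,0.04,0,0,0.2],
    [-0.003,-0.001,0.04,0,0,0.2]
  ]
}}

```text
clock: 7.4
tool_pos: [0.6046, -0.1982, 0.0529]
eef_rot: [0.844, 0.537, 0.001, 0.001]
contact_force: [0.9, -0.0, -2.2]
opening: 0.631
```

```bash
python3 snap.py pl1b; python3 pl.py .6037,-.197,.034,-25
```

```text
t 7.5 pos [ 0.6043 -0.1983  0.0527] jaw -25.06 F [ 1.1 -0.1 -1.5] open mm 55.4 q [ 0.19  0.95  0.09  1.66 -0.15  0.53 -0.06]
.6037,-.197,.034,-25 shift [ 0.0009 -0.0012  0.0187] rot [ 0.1  -0.02 -0.06]
```

View pics/side_pl1b.png

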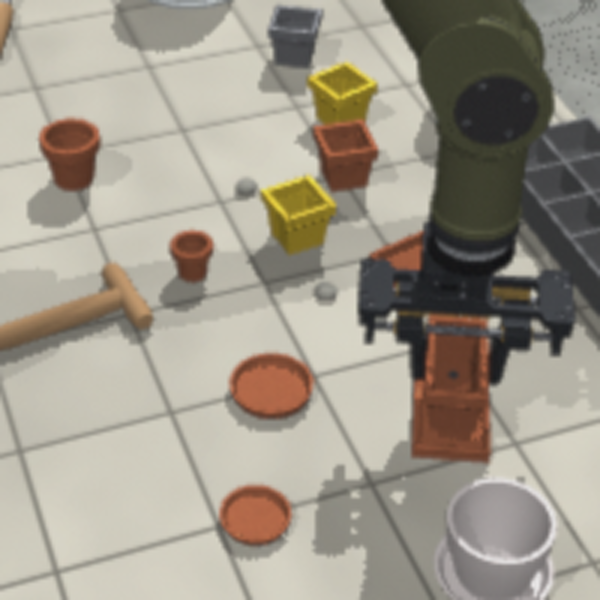

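Above the saucer, at crop (452,390), the pot is aligned and hanging straight. I'll lower it slowly.

Request:
{"fn": "carry_out", "kwargs": {
  "commands": [
    [0.001,-0.001,0.006,0,0,0],
    [0.001,-0.001,0.011,0,0,0],
    [0.001,-0.001,0.014,0,0,0],
    [0.001,-0.001,0.016,0,0,0],
    [0.001,-0.001,0.017,0,0,0],
    [0.001,-0.001,0.018,0,0,0],
    [0.001,-0.001,0.019,0,0,0],
    [0.001,-0.001,0.019,0,0,0]
  ]
}}

```text
clock: 8.3
tool_pos: [0.603, -0.1968, 0.034]
eef_rot: [0.844, 0.537, 0.0, -0.0]
contact_force: [-3.4, 1.2, 8.2]
opening: 0.628
```

```bash
python3 pl.py .6037,-.197,.034,-25
```

```text
t 8.3 pos [ 0.603  -0.1968  0.034 ] jaw -25.07 F [-3.4  1.2  8.2] open mm 55.2 q [ 0.2   0.98  0.09  1.67 -0.15  0.5  -0.06]
.6037,-.197,.034,-25 shift [0.0001 0.0007 0.    ] rot [-0.01 -0.01 -0.07]
```

Request:
{"fn": "carry_out", "kwargs": {
  "commands": [
    [0,0,0,0,0,0],
    [0,0,0,0,0,0],
    [0,0,0,0,0,0],
    [0,0,0,0,0,0],
    [0,0,0,0,0,0]
  ],
  "fingers": 0
}}

```text
clock: 8.8
tool_pos: [0.6032, -0.1968, 0.0326]
eef_rot: [0.844, 0.537, 0.0, -0.0]
contact_force: [-0.2, -0.2, -0.8]
opening: 0.999
```

Request:
{"fn": "carry_out", "kwargs": {
  "commands": [
    [0,0,-0.02,0,0,0],
    [0,0,-0.05,0,0,0],
    [0,0,-0.08,0,0,0],
    [0,0,-0.08,0,0,0]
  ]
}}

```text
clock: 9.2
tool_pos: [0.6059, -0.198, 0.1167]
eef_rot: [0.844, 0.537, 0.003, 0.003]
contact_force: [0.3, -0.5, -0.1]
opening: 1.0
```

```bash
python3 snap.py rel1; python3 pl.py .647,.177,.10,-8
```

```text
t 9.3 pos [ 0.6034 -0.1968  0.1131] jaw -25.06 F [-0.2  0.4 -0.4] open mm 88.0 q [ 0.18  0.86  0.11  1.65 -0.14  0.64 -0.07]
.647,.177,.10,-8 shift [ 0.3571 -0.1189  0.0131] rot [ 6.000e-02 -1.000e-02 -1.706e+01]
```

View pics/side_rel1.png

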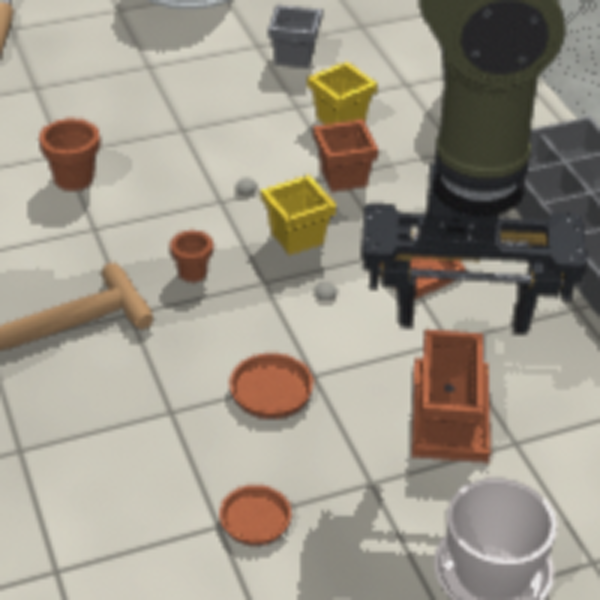

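Run:
```python
from plant import r
import numpy as np
p=r.snapshot("top")
def g(u,v,z=0):
    d=p["extrinsics"][:3,:3]@np.linalg.inv(p["intrinsics"])@[u,v,1]; o=p["extrinsics"][:3,3]; return (o+d*(z-o[2])/d[2]).round(3)
print(g(234,72),g(225,45,.12),g(350,98))
```

```text
[0.85  0.288 0.   ] [0.859 0.289 0.12 ] [ 0.8   -0.015  0.   ]
```

Request:
{"fn": "carry_out", "kwargs": {
  "commands": [
    [0.04,-0.014,0,0,0,-2],
    [0.08,-0.028,0,0,0,-4],
    [0.12,-0.04,0,0,0,-6],
    [0.167,-0.056,0,0,0,-8],
    [0.214,-0.072,0,0,0,-10],
    [0.261,-0.087,0,0,0,-12],
    [0.3,-0.1,0,0,0,-14],
    [0.33,-0.11,0,0,0,-16],
    [0.357,-0.119,0,0,0,-17],
    [0.357,-0.119,0,0,0,-17],
    [0.357,-0.119,0.01,0,0,-17],
    [0.357,-0.119,0.02,0,0,-17]
  ]
}}

```text
clock: 10.55
tool_pos: [0.6461, 0.1745, 0.0911]
eef_rot: [0.756, 0.655, -0.001, 0.0]
contact_force: [0.4, -0.9, -0.4]
opening: 1.001
```

```bash
python3 snap.py sq0; python3 pl.py .647,.177,.0315,-8
```

```text
t 10.65 pos [0.6449 0.1742 0.0901] jaw -8.22 F [-0.6 -0.7 -1. ] open mm 87.7 q [-0.39  0.93  0.12  1.54 -0.15  0.69 -0.35]
.647,.177,.0315,-8 shift [0.0033 0.0019 0.0585] rot [-0.25  0.19 -0.22]
```

View pics/side_sq0.png

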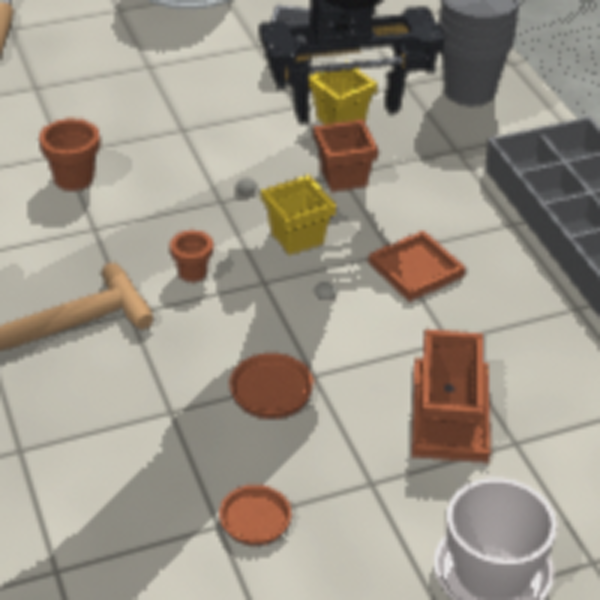

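Request:
{"fn": "carry_out", "kwargs": {
  "commands": [
    [0.003,0.002,0.02,0,0,-0.2],
    [0.003,0.002,0.02,0,0,-0.2],
    [0.003,0.002,0.02,0,0,-0.2],
    [0.003,0.002,0.02,0,0,-0.2]
  ]
}}

```text
clock: 11.05
tool_pos: [0.6494, 0.179, 0.0734]
eef_rot: [0.754, 0.657, 0.0, 0.0]
contact_force: [-0.3, -0.4, 0.6]
opening: 1.0
```

```bash
python3 pl.py .647,.177,.0315,-8
```

```text
t 11.05 pos [0.6494 0.179  0.0734] jaw -7.91 F [-0.3 -0.4  0.6] open mm 88.0 q [-0.39  0.96  0.11  1.53 -0.15  0.66 -0.35]
.647,.177,.0315,-8 shift [-0.0024 -0.0022  0.0419] rot [ 0.05 -0.01  0.09]
```

Request:
{"fn": "carry_out", "kwargs": {
  "commands": [
    [-0.002,-0.002,0.02,0,0,0],
    [-0.002,-0.002,0.035,0,0,0],
    [-0.002,-0.002,0.042,0,0,0],
    [-0.002,-0.002,0.042,0,0,0],
    [-0.002,-0.002,0.042,0,0,0]
  ]
}}

```text
clock: 11.55
tool_pos: [0.6471, 0.178, 0.031]
eef_rot: [0.754, 0.657, 0.0, 0.0]
contact_force: [0.2, -0.4, 0.5]
opening: 1.002
```

Request:
{"fn": "carry_out", "kwargs": {
  "commands": [
    [0,0,0,0,0,0],
    [0,0,0,0,0,0],
    [0,0,0,0,0,0],
    [0,0,0,0,0,0],
    [0,0,0,0,0,0],
    [0,0,0,0,0,0],
    [0,0,0,0,0,0]
  ],
  "fingers": 255,
  "grip_force": 20
}}

```text
clock: 12.25
tool_pos: [0.6469, 0.178, 0.031]
eef_rot: [0.754, 0.657, 0.0, 0.0]
contact_force: [-0.4, 0.6, 3.2]
opening: 0.677
```

Request:
{"fn": "carry_out", "kwargs": {
  "commands": [
    [0,0,-0.02,0,0,0],
    [0,0,-0.05,0,0,0],
    [0,0,-0.08,0,0,0],
    [0,0,-0.1,0,0,0],
    [0,0,-0.1,0,0,0],
    [0,0,-0.1,0,0,0]
  ]
}}

```text
clock: 12.85
tool_pos: [0.6461, 0.1779, 0.1299]
eef_rot: [0.754, 0.657, -0.001, -0.0]
contact_force: [-0.1, -0.0, -2.9]
opening: 0.677
```

```bash
python3 snap.py sq1; python3 pl.py .658,.0035,.13,12.8
```

```text
t 12.95 pos [0.6453 0.1777 0.1287] jaw -7.85 F [-0.6  0.6 -2.3] open mm 59.7 q [-0.4   0.88  0.13  1.52 -0.14  0.75 -0.35]
.658,.0035,.13,12.8 shift [-0.1708  0.0364 -0.0011] rot [ -0.2    0.04 -20.65]
```

View pics/side_sq1.png

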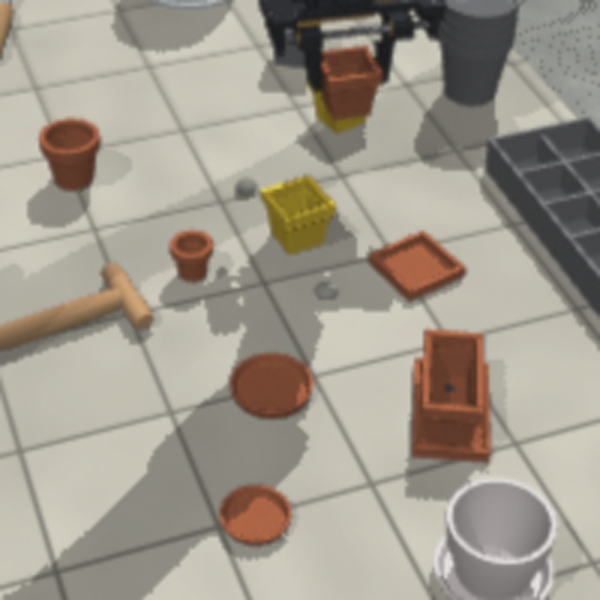

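Request:
{"fn": "carry_out", "kwargs": {
  "commands": [
    [-0.03,0.006,0,0,0,-4],
    [-0.07,0.014,0,0,0,-9],
    [-0.11,0.022,0,0,0,-14],
    [-0.15,0.03,0,0,0,-19],
    [-0.171,0.035,0.01,0,0,-20.7],
    [-0.171,0.035,0.03,0,0,-20.7],
    [-0.171,0.035,0.05,0,0,-20.7],
    [-0.171,0.035,0.07,0,0,-20.7],
    [-0.171,0.035,0.076,0,0,-20.7],
    [-0.171,0.035,0.076,0,0,-20.7],
    [-0.171,0.035,0.076,0,0,-20.7]
  ]
}}

```text
clock: 14.05
tool_pos: [0.6583, 0.0038, 0.0549]
eef_rot: [0.624, 0.782, 0.0, 0.0]
contact_force: [0.3, 0.1, -1.8]
opening: 0.68
```

```bash
python3 snap.py sq2; python3 pl.py .658,.0035,.036,12.8
```

```text
t 14.15 pos [0.6588 0.0038 0.0557] jaw 12.84 F [-0.  -1.1 -2.1] open mm 60.0 q [-0.07  0.97 -0.01  1.58  0.01  0.59  0.14]
.658,.0035,.036,12.8 shift [-0.0001 -0.0008  0.0197] rot [0.1  0.02 0.04]
```

View pics/side_sq2.png

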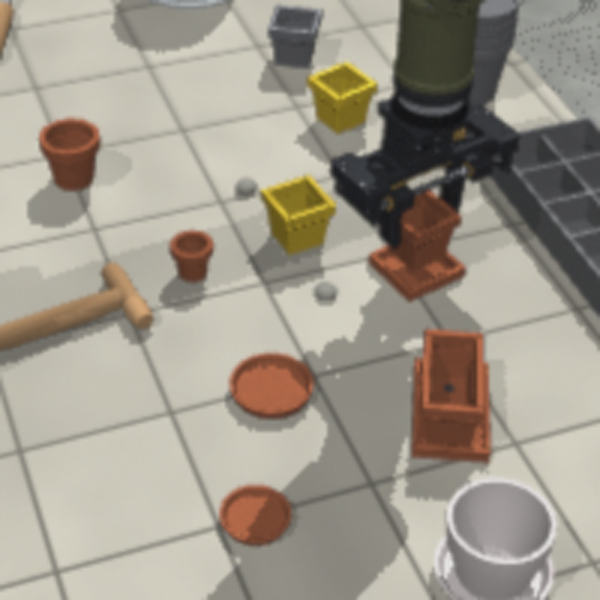

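The square pot hangs centred above its saucer at crop (417,262), so I'll lower it slowly.

Request:
{"fn": "carry_out", "kwargs": {
  "commands": [
    [0,0,0.006,0,0,0],
    [0,0,0.011,0,0,0],
    [0,0,0.015,0,0,0],
    [0,0,0.017,0,0,0],
    [0,0,0.018,0,0,0],
    [0,0,0.019,0,0,0],
    [0,0,0.02,0,0,0],
    [0,0,0.02,0,0,0]
  ]
}}

```text
clock: 14.95
tool_pos: [0.6579, 0.0038, 0.036]
eef_rot: [0.624, 0.782, 0.0, -0.0]
contact_force: [-2.0, -0.2, 6.7]
opening: 0.68
```

```bash
python3 pl.py .658,.0035,.036,12.8
```

```text
t 14.95 pos [0.6579 0.0038 0.036 ] jaw 12.83 F [-2.  -0.2  6.7] open mm 59.9 q [-0.07  0.99 -0.01  1.58  0.02  0.56  0.13]
.658,.0035,.036,12.8 shift [-0.0003  0.     -0.    ] rot [-0.   -0.01  0.03]
```

Request:
{"fn": "carry_out", "kwargs": {
  "commands": [
    [0,0,0,0,0,0],
    [0,0,0,0,0,0],
    [0,0,0,0,0,0],
    [0,0,0,0,0,0],
    [0,0,0,0,0,0]
  ],
  "fingers": 0
}}

```text
clock: 15.45
tool_pos: [0.6581, 0.0038, 0.0346]
eef_rot: [0.624, 0.782, 0.0, -0.0]
contact_force: [0.5, -0.0, -0.2]
opening: 0.998
```

Request:
{"fn": "carry_out", "kwargs": {
  "commands": [
    [0,0,-0.02,0,0,0],
    [0,0,-0.05,0,0,0],
    [0,0,-0.09,0,0,0],
    [0,0,-0.09,0,0,0],
    [0,0,-0.09,0,0,0]
  ]
}}

```text
clock: 15.95
tool_pos: [0.6586, 0.0038, 0.1256]
eef_rot: [0.624, 0.782, 0.001, 0.001]
contact_force: [-0.8, -0.2, -0.5]
opening: 1.0
```

```bash
python3 snap.py sq3; python3 pl.py .3567,.2784,.125,35
```

```text
t 16.05 pos [0.657  0.0038 0.1236] jaw 12.84 F [ 0.7 -0.5 -0.1] open mm 88.1 q [-0.07  0.87 -0.01  1.56  0.01  0.72  0.14]
.3567,.2784,.125,35 shift [ 0.3345 -0.2318 -0.0007] rot [ -0.12  -0.05 -22.16]
```

View pics/side_sq3.png

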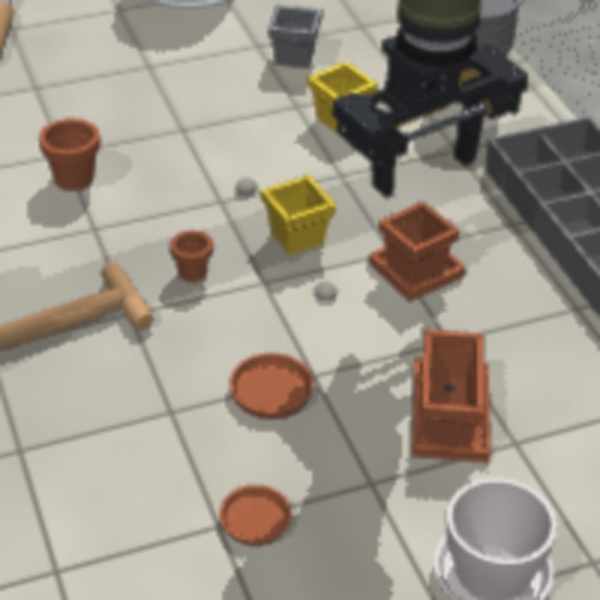

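The square pot stands upright and lined up in its saucer. The large round pot is next.

Request:
{"fn": "carry_out", "kwargs": {
  "commands": [
    [0.335,-0.232,0,0,0,-22],
    [0.335,-0.232,0,0,0,-22],
    [0.335,-0.232,0,0,0,-22],
    [0.335,-0.232,0,0,0,-22],
    [0.335,-0.232,0,0,0,-22],
    [0.335,-0.232,0,0,0,-22],
    [0.335,-0.232,0,0,0,-22],
    [0.335,-0.232,0,0,0,-22],
    [0.335,-0.232,0,0,0,-22],
    [0.335,-0.232,0,0,0,-22],
    [0.335,-0.232,0.02,0,0,-22],
    [0.335,-0.232,0.04,0,0,-22]
  ]
}}

```text
clock: 17.25
tool_pos: [0.3593, 0.2774, 0.0841]
eef_rot: [0.464, 0.886, 0.0, 0.001]
contact_force: [0.5, -0.6, -0.2]
opening: 0.999
```

Request:
{"fn": "carry_out", "kwargs": {
  "commands": [
    [0,0,0,0,0,0],
    [0,0,0,0,0,0],
    [0,0,0,0,0,0]
  ]
}}

```text
clock: 17.55
tool_pos: [0.3583, 0.2782, 0.0852]
eef_rot: [0.464, 0.886, 0.0, 0.0]
contact_force: [0.5, 1.2, 0.6]
opening: 1.002
```

```bash
python3 pl.py .3567,.2784,.035,35
python3 - <<'E'
from plant import r
import cv2
for n in("side","top"):
    p=r.snapshot(n); i=p["img"]
    i=i[60:260,180:380] if n=="side" else i[180:340,120:320]
    cv2.imwrite(f"pics/{n}_lr0.png",cv2.resize(i,None,fx=3,fy=3,interpolation=cv2.INTER_CUBIC))
E
```

```text
t 17.55 pos [0.3583 0.2782 0.0852] jaw 34.73 F [0.5 1.2 0.6] open mm 88.2 q [-0.76  0.77  0.    2.2  -0.    0.17 -0.16]
.3567,.2784,.035,35 shift [ 0.0011 -0.0013  0.0502] rot [ 0.04  0.02 -0.27]
```

View pics/side_lr0.png

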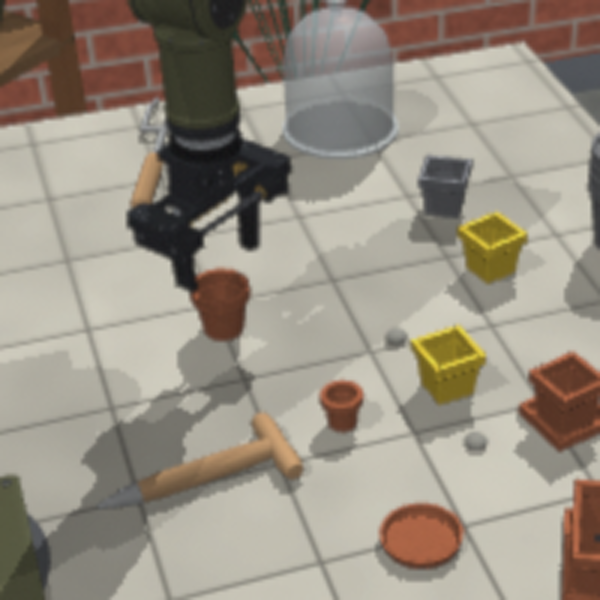

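Request:
{"fn": "carry_out", "kwargs": {
  "commands": [
    [0.001,-0.001,0.01,0,0,0],
    [0.001,-0.001,0.02,0,0,0],
    [0.001,-0.001,0.02,0,0,0]
  ]
}}

```text
clock: 17.95
tool_pos: [0.3553, 0.2788, 0.0634]
eef_rot: [0.463, 0.886, -0.001, -0.0]
contact_force: [0.1, -0.1, 0.2]
opening: 1.003
```

```bash
python3 pl.py .3567,.2784,.035,35
```

```text
t 17.95 pos [0.3553 0.2788 0.0634] jaw 34.86 F [ 0.1 -0.1  0.2] open mm 88.3 q [-0.77  0.82 -0.    2.21 -0.    0.12 -0.16]
.3567,.2784,.035,35 shift [-0.0011  0.001   0.0284] rot [-0.13  0.01 -0.14]
```

Request:
{"fn": "carry_out", "kwargs": {
  "commands": [
    [-0.001,0.002,0.008,0,0,0],
    [-0.001,0.002,0.016,0,0,0],
    [-0.001,0.002,0.024,0,0,0],
    [-0.001,0.002,0.024,0,0,0],
    [-0.001,0.002,0.024,0,0,0]
  ]
}}

```text
clock: 18.45
tool_pos: [0.358, 0.2793, 0.0404]
eef_rot: [0.463, 0.886, -0.0, -0.0]
contact_force: [0.4, -0.4, 0.5]
opening: 0.998
```

```bash
python3 pl.py .3567,.2784,.035,35
```

```text
t 18.45 pos [0.358  0.2793 0.0404] jaw 34.83 F [ 0.4 -0.4  0.5] open mm 87.8 q [-0.76  0.87 -0.    2.21  0.    0.06 -0.16]
.3567,.2784,.035,35 shift [ 0.     -0.0016  0.0054] rot [-0.04  0.   -0.17]
```

Request:
{"fn": "carry_out", "kwargs": {
  "commands": [
    [0,0,0,0,0,0],
    [0,0,0,0,0,0],
    [0,0,0,0,0,0],
    [0,0,0,0,0,0],
    [0,0,0,0,0,0],
    [0,0,0,0,0,0]
  ],
  "fingers": 255,
  "grip_force": 20
}}

```text
clock: 19.05
tool_pos: [0.358, 0.2793, 0.041]
eef_rot: [0.463, 0.886, -0.0, -0.0]
contact_force: [-0.3, -1.3, 4.3]
opening: 0.747
```

Request:
{"fn": "carry_out", "kwargs": {
  "commands": [
    [0,0,-0.01,0,0,0],
    [0,0,-0.03,0,0,0],
    [0,0,-0.06,0,0,0],
    [0,0,-0.09,0,0,0],
    [0,0,-0.09,0,0,0]
  ]
}}

```text
clock: 19.55
tool_pos: [0.3599, 0.2807, 0.1339]
eef_rot: [0.463, 0.886, 0.003, 0.001]
contact_force: [0.8, 0.3, -2.3]
opening: 0.747
```

```bash
python3 pl.py .4547,-.1145,.13,-12
python3 - <<'E'
from plant import r
import cv2
for n in("side","top"):
    p=r.snapshot(n); i=p["img"]
    i=i[60:260,180:380] if n=="side" else i[180:340,120:320]
    cv2.imwrite(f"pics/{n}_lr1.png",cv2.resize(i,None,fx=3,fy=3,interpolation=cv2.INTER_CUBIC))
E
```

```text
t 19.55 pos [0.3599 0.2807 0.1339] jaw 34.8 F [ 0.8  0.3 -2.3] open mm 65.7 q [-0.76  0.67  0.    2.17  0.    0.3  -0.16]
.4547,-.1145,.13,-12 shift [-0.3786 -0.1477  0.0025] rot [ 0.35 -0.2  46.8 ]
```

View pics/side_lr1.png

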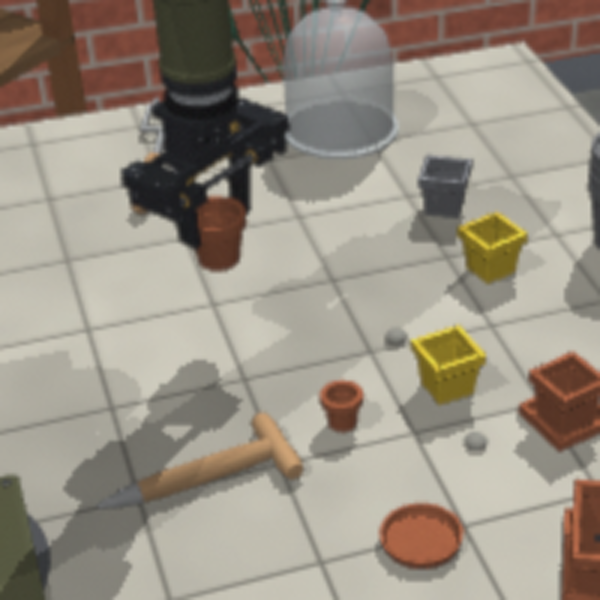

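Request:
{"fn": "carry_out", "kwargs": {
  "commands": [
    [-0.03,-0.012,0,0,0,4],
    [-0.07,-0.027,0,0,0,8],
    [-0.11,-0.043,0,0,0,12],
    [-0.15,-0.059,0,0,0,16],
    [-0.19,-0.074,0,0,0,21],
    [-0.23,-0.09,0,0,0,26],
    [-0.27,-0.105,0,0,0,31],
    [-0.31,-0.121,0,0,0,36],
    [-0.34,-0.133,0,0,0,41],
    [-0.36,-0.14,0,0,0,44],
    [-0.378,-0.146,0,0,0,46.8],
    [-0.378,-0.146,0.02,0,0,46.8]
  ]
}}

```text
clock: 20.85
tool_pos: [0.4559, -0.1179, 0.1106]
eef_rot: [0.779, 0.627, 0.001, 0.002]
contact_force: [0.9, 0.7, -2.3]
opening: 0.75
```

Request:
{"fn": "carry_out", "kwargs": {
  "commands": [
    [0,0,0.03,0,0,0],
    [0,0,0.04,0,0,0],
    [0,0,0.04,0,0,0],
    [0,0,0.04,0,0,0]
  ]
}}

```text
clock: 21.25
tool_pos: [0.4541, -0.1141, 0.0706]
eef_rot: [0.777, 0.63, -0.0, -0.0]
contact_force: [-0.9, -0.3, -2.3]
opening: 0.75
```

```bash
python3 snap.py lr2; python3 pl.py .4547,-.1145,.046,-12
```

```text
t 21.35 pos [ 0.4547 -0.1142  0.0714] jaw -11.95 F [-0.3  0.4 -1.8] open mm 66.1 q [ 0.14  0.81  0.01  2.16 -0.05  0.17 -0.01]
.4547,-.1145,.046,-12 shift [-0.0003  0.      0.0254] rot [ 0.07 -0.    0.05]
```

View pics/side_lr2.png

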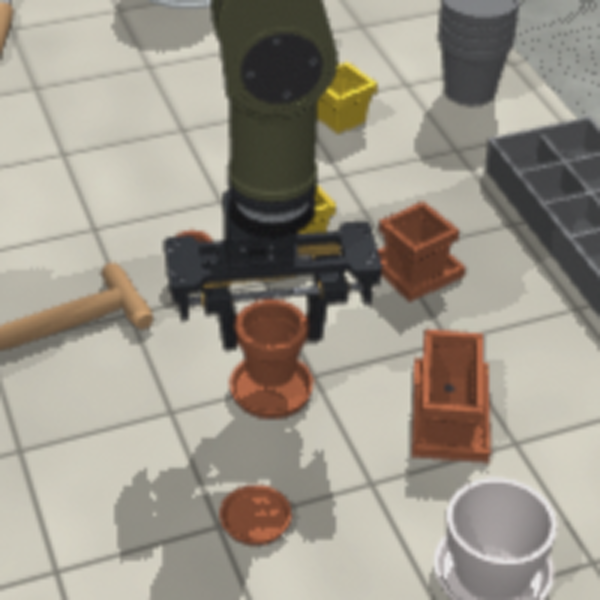

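The large pot hangs centred over its saucer at crop (272,385). Lowering it.

Request:
{"fn": "carry_out", "kwargs": {
  "commands": [
    [0,0,0.008,0,0,0],
    [0,0,0.015,0,0,0],
    [0,0,0.02,0,0,0],
    [0,0,0.022,0,0,0],
    [0,0,0.023,0,0,0],
    [0,0,0.024,0,0,0],
    [0,0,0.025,0,0,0],
    [0,0,0.026,0,0,0],
    [0,0,0.026,0,0,0]
  ]
}}

```text
clock: 22.25
tool_pos: [0.4545, -0.1136, 0.0459]
eef_rot: [0.777, 0.63, 0.001, 0.0]
contact_force: [-0.8, 2.5, 13.5]
opening: 0.748
```

```bash
python3 pl.py .4547,-.1145,.046,-12
```

```text
t 22.25 pos [ 0.4545 -0.1136  0.0459] jaw -11.92 F [-0.8  2.5 13.5] open mm 65.8 q [ 0.14  0.86  0.01  2.17 -0.05  0.11 -0.01]
.4547,-.1145,.046,-12 shift [-0.0008  0.0003 -0.0001] rot [ 0.06 -0.05  0.08]
```

Request:
{"fn": "carry_out", "kwargs": {
  "commands": [
    [0,0,0,0,0,0],
    [0,0,0,0,0,0],
    [0,0,0,0,0,0],
    [0,0,0,0,0,0],
    [0,0,0,0,0,0]
  ],
  "fingers": 0
}}

```text
clock: 22.75
tool_pos: [0.4542, -0.1143, 0.0446]
eef_rot: [0.777, 0.629, -0.0, -0.0]
contact_force: [-1.1, -0.9, -0.4]
opening: 1.003
```

Request:
{"fn": "carry_out", "kwargs": {
  "commands": [
    [0,0,-0.02,0,0,0],
    [0,0,-0.05,0,0,0],
    [0,0,-0.09,0,0,0],
    [0,0,-0.09,0,0,0],
    [0,0,-0.09,0,0,0]
  ]
}}

```text
clock: 23.25
tool_pos: [0.4547, -0.1143, 0.1352]
eef_rot: [0.777, 0.63, 0.001, 0.001]
contact_force: [-0.3, -0.1, -0.8]
opening: 1.0
```

```bash
sed -i 's/x,y,z,j=map(float,a.split(","))/x,y,z,j,*k=map(float,a.split(","))/; s/W=np.c_\[X,Y,Z\];/W=np.c_[X,Y,Z]@R.from_euler("y",k[0] if k else 0,degrees=True).as_matrix();/' pl.py
python3 snap.py lr3; python3 pl.py .4332,.0772,.13,-80,-6 .4332,.0772,.13,-80
```

```text
t 23.35 pos [ 0.4537 -0.114   0.1339] jaw -11.96 F [-0.5 -0.5 -1.1] open mm 88.2 q [ 0.13  0.68  0.03  2.13 -0.05  0.33 -0.01]
.4332,.0772,.13,-80,-6 shift [ 0.1829 -0.0597  0.004 ] rot [ 3.48 -5.23 67.98]
.4332,.0772,.13,-80 shift [ 0.1829 -0.0597  0.004 ] rot [-8.000e-02  5.000e-02  6.804e+01]
```

View pics/side_lr3.png

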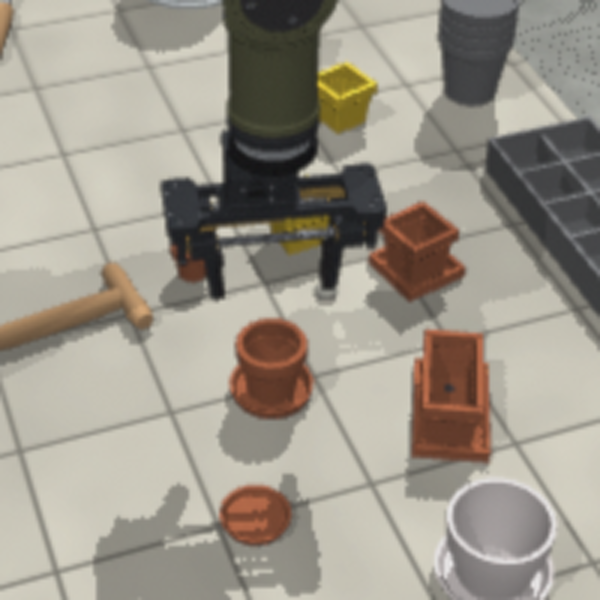

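The large pot sits centred in its saucer. The small pot comes next, with the jaws tangential and a 6° tilt about the jaw axis to keep joint 6 in range.

Request:
{"fn": "carry_out", "kwargs": {
  "commands": [
    [0.02,-0.007,0,0,0,8],
    [0.05,-0.016,0,0,0,16],
    [0.08,-0.026,0,0,0,24],
    [0.11,-0.036,0,0,0,32],
    [0.14,-0.046,0,0,0,40],
    [0.16,-0.053,0,0,0,48],
    [0.183,-0.06,0,0,0,56],
    [0.183,-0.06,0,0,0,64],
    [0.183,-0.06,0,0,0,68],
    [0.183,-0.06,0,0,0,68],
    [0.183,-0.06,0,0,0,68]
  ]
}}

```text
clock: 24.45
tool_pos: [0.433, 0.077, 0.1339]
eef_rot: [0.996, 0.088, -0.001, 0.0]
contact_force: [-0.1, -0.2, -0.9]
opening: 1.001
```

Request:
{"fn": "carry_out", "kwargs": {
  "commands": [
    [0,0,0.02,0,-3,0],
    [0,0,0.04,0,-6,0],
    [0,0,0.06,0,-6,0],
    [0,0,0.06,0,-6,0],
    [0,0,0.06,0,-6,0]
  ]
}}

```text
clock: 24.95
tool_pos: [0.4329, 0.0768, 0.0746]
eef_rot: [0.995, 0.087, -0.053, 0.005]
contact_force: [0.6, -0.0, -0.3]
opening: 0.998
```

```bash
python3 snap.py sm0; python3 pl.py .4332,.0772,.02,-80,-6
```

```text
t 25.05 pos [0.4335 0.077  0.0754] jaw -79.97 F [-0.  -0.1 -0.6] open mm 87.5 q [-0.45  0.84  0.3   2.15 -0.7   0.36 -0.96]
.4332,.0772,.02,-80,-6 shift [ 0.0055 -0.0003  0.0551] rot [-0.   -0.03  0.03]
```

View pics/side_sm0.png

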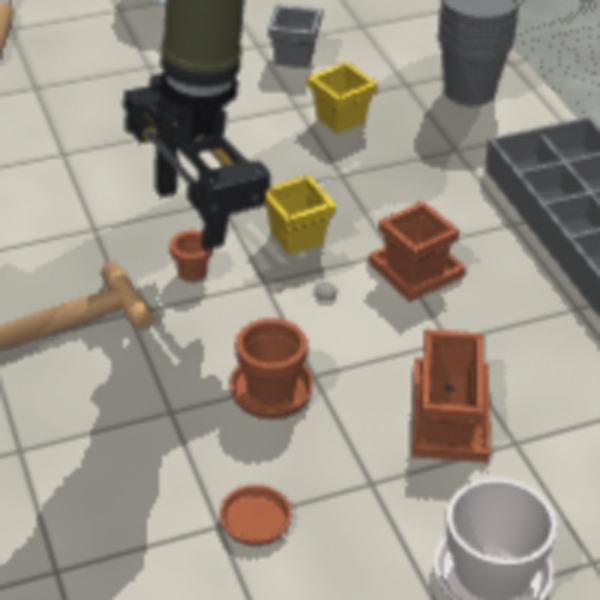

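Request:
{"fn": "carry_out", "kwargs": {
  "commands": [
    [0.003,0,0.02,0,0,0],
    [0.005,0,0.04,0,0,0],
    [0.006,0,0.05,0,0,0],
    [0.006,0,0.057,0,0,0],
    [0.006,0,0.057,0,0,0],
    [0.006,0,0.057,0,0,0]
  ]
}}

```text
clock: 25.65
tool_pos: [0.4337, 0.0772, 0.0179]
eef_rot: [0.995, 0.087, -0.052, 0.005]
contact_force: [-0.1, 0.5, -0.1]
opening: 1.0
```

```bash
python3 pl.py .4332,.0772,.018,-80,-6
```

```text
t 25.65 pos [0.4337 0.0772 0.0179] jaw -79.97 F [-0.1  0.5 -0.1] open mm 88.0 q [-0.38  0.94  0.17  2.16 -0.76  0.21 -0.91]
.4332,.0772,.018,-80,-6 shift [-0.0005 -0.0001 -0.    ] rot [ 0.   -0.03  0.03]
```

Request:
{"fn": "carry_out", "kwargs": {
  "commands": [
    [0,0,0,0,0,0],
    [0,0,0,0,0,0],
    [0,0,0,0,0,0],
    [0,0,0,0,0,0],
    [0,0,0,0,0,0],
    [0,0,0,0,0,0],
    [0,0,0,0,0,0],
    [0,0,0,0,0,0]
  ],
  "fingers": 255,
  "grip_force": 12
}}

```text
clock: 26.45
tool_pos: [0.4336, 0.0773, 0.0175]
eef_rot: [0.995, 0.087, -0.052, 0.005]
contact_force: [0.6, 0.1, 1.7]
opening: 0.52
```

```bash
python3 pl.py .4228,.0754,.118,-80,-6
```

```text
t 26.45 pos [0.4336 0.0773 0.0175] jaw -79.96 F [0.6 0.1 1.7] open mm 45.7 q [-0.38  0.94  0.17  2.16 -0.76  0.21 -0.91]
.4228,.0754,.118,-80,-6 shift [-0.0214 -0.     -0.0989] rot [-0.   -0.01  0.04]
```

Request:
{"fn": "carry_out", "kwargs": {
  "commands": [
    [-0.001,0,-0.01,0,0,0],
    [-0.003,0,-0.03,0,0,0],
    [-0.007,0,-0.07,0,0,0],
    [-0.011,0,-0.1,0,0,0],
    [-0.011,0,-0.1,0,0,0],
    [-0.011,0,-0.1,0,0,0]
  ]
}}

```text
clock: 27.05
tool_pos: [0.4332, 0.0776, 0.1185]
eef_rot: [0.995, 0.088, -0.051, 0.004]
contact_force: [0.4, 0.2, -0.5]
opening: 0.522
```

```bash
python3 snap.py sm1; python3 pl.py .3865,-.2564,.118,-123.6,-6
```

```text
t 27.15 pos [0.4324 0.0774 0.1174] jaw -79.95 F [-0.6  0.1 -1.9] open mm 46.3 q [-0.52  0.77  0.4   2.14 -0.65  0.47 -0.99]
.3865,-.2564,.118,-123.6,-6 shift [-0.103   0.3206  0.0102] rot [ 4.57  0.09 43.41]
```

View pics/side_sm1.png

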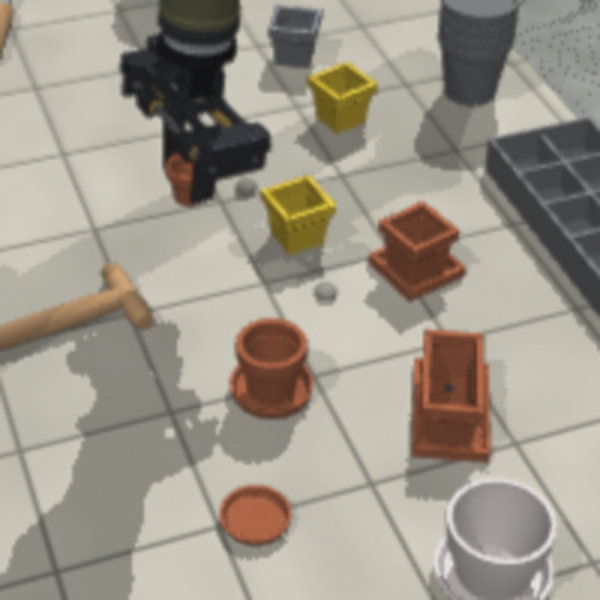

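Request:
{"fn": "carry_out", "kwargs": {
  "commands": [
    [-0.01,0.03,0.001,0.4,0,4],
    [-0.022,0.07,0.002,0.9,0,9],
    [-0.035,0.11,0.003,1.5,0,14],
    [-0.048,0.15,0.005,2,0,19],
    [-0.061,0.19,0.006,2.5,0,24],
    [-0.074,0.23,0.007,3.1,0,29],
    [-0.087,0.27,0.009,3.6,0,34],
    [-0.097,0.3,0.01,4.1,0,39],
    [-0.103,0.321,0.01,4.6,0,43.4],
    [-0.103,0.321,0.01,4.6,0,43.4],
    [-0.103,0.321,0.01,4.6,0,43.4],
    [-0.103,0.321,0.01,4.6,0,43.4]
  ]
}}

```text
clock: 28.35
tool_pos: [0.387, -0.2551, 0.118]
eef_rot: [0.956, -0.287, -0.051, -0.016]
contact_force: [-0.7, 0.1, -1.2]
opening: 0.525
```

```bash
python3 pl.py .3865,-.2564,.045,-123.6,-6
```

```text
t 28.35 pos [ 0.387  -0.2551  0.118 ] jaw -123.47 F [-0.7  0.1 -1.2] open mm 46.2 q [ 0.19  0.81  0.52  2.07 -0.73  0.57 -0.91]
.3865,-.2564,.045,-123.6,-6 shift [0.0082 0.0015 0.0726] rot [-0.1   0.17  0.14]
```

Request:
{"fn": "carry_out", "kwargs": {
  "commands": [
    [0.004,0.001,0.03,0,0,0],
    [0.008,0.001,0.06,0,0,0],
    [0.008,0.001,0.072,0,0,0],
    [0.008,0.001,0.072,0,0,0],
    [0.008,0.001,0.072,0,0,0],
    [0.008,0.001,0.072,0,0,0]
  ]
}}

```text
clock: 28.95
tool_pos: [0.3874, -0.2578, 0.047]
eef_rot: [0.956, -0.288, -0.05, -0.015]
contact_force: [0.9, 0.4, -0.8]
opening: 0.525
```

```bash
python3 snap.py sm2; python3 pl.py .3865,-.2560,.0225,-123.6,-6
```

```text
t 29.05 pos [ 0.3875 -0.258   0.0471] jaw -123.57 F [ 0.5 -0.  -0.5] open mm 45.7 q [ 0.28  0.92  0.37  2.09 -0.84  0.4  -0.81]
.3865,-.2560,.0225,-123.6,-6 shift [ 0.0006 -0.0011  0.0247] rot [-0.03 -0.07  0.04]
```

View pics/side_sm2.png

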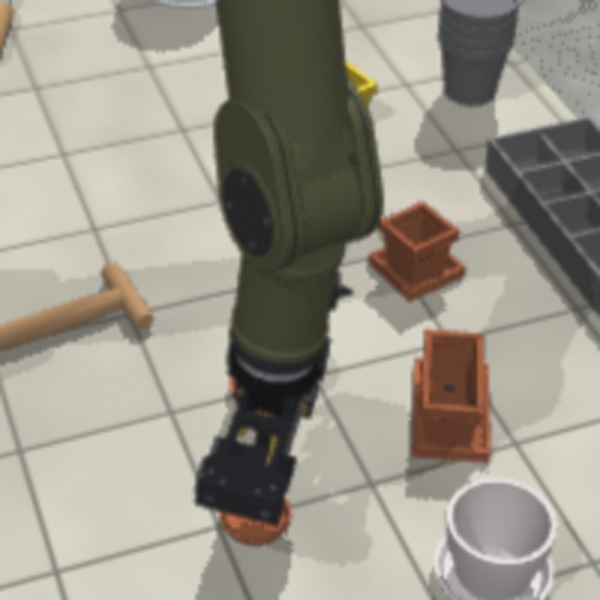

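Request:
{"fn": "carry_out", "kwargs": {
  "commands": [
    [0.001,-0.001,0.008,0,0,0],
    [0.001,-0.001,0.015,0,0,0],
    [0.001,-0.001,0.019,0,0,0],
    [0.001,-0.001,0.021,0,0,0],
    [0.001,-0.001,0.022,0,0,0],
    [0.001,-0.001,0.023,0,0,0],
    [0.001,-0.001,0.024,0,0,0],
    [0.001,-0.001,0.025,0,0,0],
    [0.001,-0.001,0.025,0,0,0]
  ]
}}

```text
clock: 29.95
tool_pos: [0.3863, -0.2564, 0.0223]
eef_rot: [0.956, -0.289, -0.05, -0.016]
contact_force: [-0.4, 1.0, 8.7]
opening: 0.531
```

```bash
python3 pl.py .3865,-.2560,.0225,-123.6,-6
```

```text
t 29.95 pos [ 0.3863 -0.2564  0.0223] jaw -123.63 F [-0.4  1.   8.7] open mm 46.8 q [ 0.31  0.96  0.31  2.09 -0.88  0.34 -0.79]
.3865,-.2560,.0225,-123.6,-6 shift [-0.0001 -0.0005 -0.0002] rot [-0.07 -0.04 -0.02]
```

Request:
{"fn": "carry_out", "kwargs": {
  "commands": [
    [0,0,0,0,0,0],
    [0,0,0,0,0,0],
    [0,0,0,0,0,0],
    [0,0,0,0,0,0],
    [0,0,0,0,0,0],
    [0,0,0,0,0,0]
  ],
  "fingers": 0
}}

```text
clock: 30.55
tool_pos: [0.3861, -0.2562, 0.0213]
eef_rot: [0.956, -0.289, -0.05, -0.015]
contact_force: [-0.7, 0.4, -0.2]
opening: 0.998
```

Request:
{"fn": "carry_out", "kwargs": {
  "commands": [
    [-0.002,0,-0.02,0,0,0],
    [-0.005,0,-0.05,0,0,0],
    [-0.01,0,-0.1,0,0,0],
    [-0.016,0,-0.15,0,0,0],
    [-0.021,0,-0.2,0,0,0],
    [-0.021,0,-0.2,0,0,0]
  ]
}}

```text
clock: 31.15
tool_pos: [0.388, -0.2589, 0.2274]
eef_rot: [0.956, -0.289, -0.045, -0.014]
contact_force: [0.9, -0.7, -0.4]
opening: 1.0
```

```bash
python3 pl.py .3,.45,.25,-10
```

```text
t 31.15 pos [ 0.388  -0.2589  0.2274] jaw -123.64 F [ 0.9 -0.7 -0.4] open mm 88.0 q [ 0.07  0.65  0.72  1.99 -0.56  0.82 -1.04]
.3,.45,.25,-10 shift [-0.466  -0.5415  0.0217] rot [  -5.39    3.5  -113.54]
```

Request:
{"fn": "carry_out", "kwargs": {
  "commands": [
    [-0.015,-0.035,0,0,0,-6],
    [-0.04,-0.08,0,0,0,-12],
    [-0.06,-0.12,0,0,0,-18],
    [-0.09,-0.16,0,0,0,-24],
    [-0.11,-0.2,0,0,0,-30],
    [-0.13,-0.24,0,0,0,-36],
    [-0.16,-0.28,0,0,0,-42],
    [-0.18,-0.32,0,0,0,-50],
    [-0.18,-0.32,0,0,0,-58],
    [-0.18,-0.32,0,0,0,-66]
  ]
}}

```text
clock: 32.15
tool_pos: [0.4135, 0.1112, 0.2409]
eef_rot: [0.957, 0.284, -0.034, -0.041]
contact_force: [0.2, 0.0, -1.0]
opening: 0.998
```

```bash
python3 pl.py .32,.45,.25,-10
```

```text
t 32.15 pos [0.4135 0.1112 0.2409] jaw -57.13 F [ 0.2  0.  -1. ] open mm 87.8 q [-0.57  0.5   0.4   2.08 -0.41  0.71 -0.87]
.32,.45,.25,-10 shift [ 0.1063 -0.3346  0.019 ] rot [-6.250e+00  1.000e-02 -4.697e+01]
```

Request:
{"fn": "carry_out", "kwargs": {
  "commands": [
    [0.013,-0.04,0,0,0,-6],
    [0.026,-0.08,0,-1,0,-12],
    [0.04,-0.12,0,-2,0,-18],
    [0.053,-0.16,0,-3,0,-24],
    [0.066,-0.2,0,-4,0,-30],
    [0.08,-0.25,0,-5,0,-36],
    [0.095,-0.3,0.01,-6,0,-42],
    [0.106,-0.334,0.02,-6,0,-47],
    [0.106,-0.334,0.02,-6,0,-47],
    [0.106,-0.334,0.02,-6,0,-47]
  ]
}}

```text
clock: 33.15
tool_pos: [0.3232, 0.4483, 0.2481]
eef_rot: [0.769, 0.64, -0.002, -0.001]
contact_force: [0.0, -0.7, 0.4]
opening: 1.002
```

```bash
cat > chk.py <<'E'
from plant import r
from h import *
G={'long_pot':(.6037,-.197),'square_pot':(.658,.0035),'large_round_pot':(.4547,-.1145),'small_round_pot':(.388,-.257)}
P={n:r.snapshot(n) for n in("top","side")}
for n in list(G)+['glazed_pot','long_saucer','square_saucer','large_round_saucer','small_round_saucer']:
    for c in P:
        print(n,c,[(round(d["p"],2),np.round(d["xyz"],3)) for d in r.spot_point(P[c],n) if d["p"]>.5])
for c,(a,b,x,y),f in (("top",(120,290,320,520),4),("side",(170,310,290,440),4.2)):
    cv2.imwrite(f"pics/fin_{c}.png",cv2.resize(P[c]["img"][a:b,x:y],None,fx=f,fy=f,interpolation=cv2.INTER_CUBIC))
cv2.imwrite("pics/fin_full.png",P["top"]["img"])
E
python3 chk.py; python3 pl.py
```

```text
long_pot top [(0.87, array([ 0.598, -0.197,  0.005]))]
long_pot side [(0.9, array([ 0.602, -0.198,  0.004]))]
square_pot top [(0.9, array([0.66 , 0.006, 0.002])), (0.74, array([0.685, 0.433, 0.001])), (0.7, array([ 0.559,  0.095, -0.002]))]
square_pot side [(0.87, array([ 0.557,  0.095, -0.002])), (0.68, array([ 0.682,  0.433, -0.001])), (0.57, array([ 0.685,  0.285, -0.004]))]
large_round_pot top [(0.86, array([ 0.456, -0.111,  0.003]))]
large_round_pot side [(0.87, array([ 0.454, -0.115,  0.006]))]
small_round_pot top [(0.69, array([ 0.386, -0.256,  0.003]))]
small_round_pot side [(0.74, array([ 0.39 , -0.257,  0.002]))]
glazed_pot top [(0.63, array([ 0.557, -0.378,  0.   ]))]
glazed_pot side [(0.82, array([ 0.558, -0.376, -0.001]))]
long_saucer top [(0.6, array([ 0.606, -0.199,  0.   ]))]
long_saucer side []
square_saucer top [(0.67, array([ 0.659,  0.007, -0.003]))]
square_saucer side [(0.67, array([ 0.663,  0.003, -0.004]))]
large_round_saucer top [(0.64, array([ 0.455, -0.115, -0.003]))]
large_round_saucer side [(0.76, array([ 0.456, -0.109, -0.   ]))]
small_round_saucer top [(0.68, array([ 0.39 , -0.256, -0.002]))]
small_round_saucer side [(0.6, array([ 0.388, -0.256, -0.003]))]
t 34.15 pos [0.3241 0.4484 0.2493] jaw -10.56 F [-0.2  0.6  0.6] open mm 87.9 q [-1.18  0.59  0.26  1.79 -0.21  0.79 -1.  ]
```

View pics/fin_top.png

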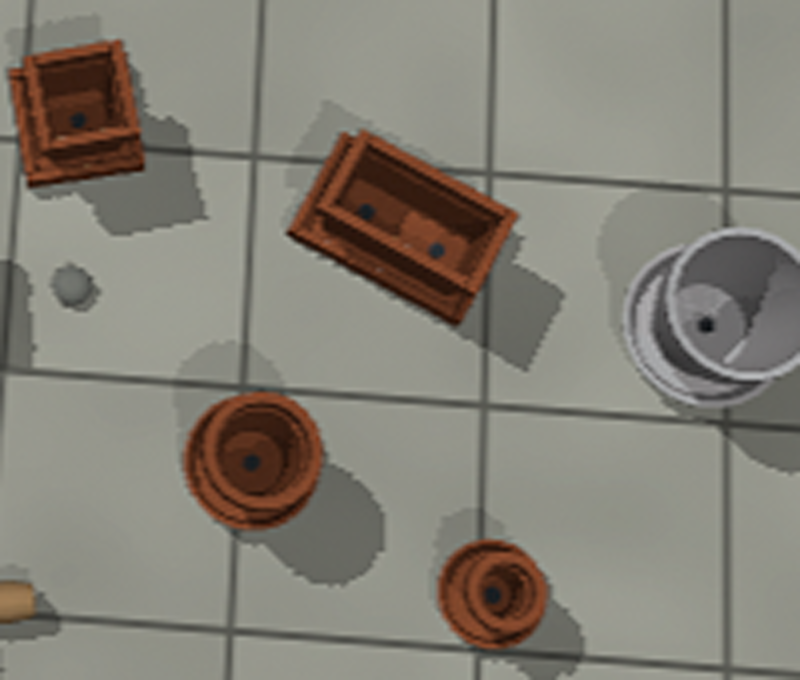

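View pics/fin_side.png

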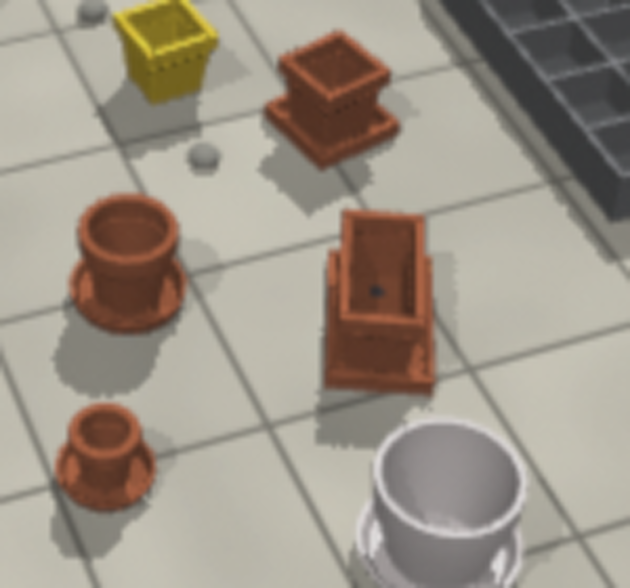

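View pics/fin_full.png

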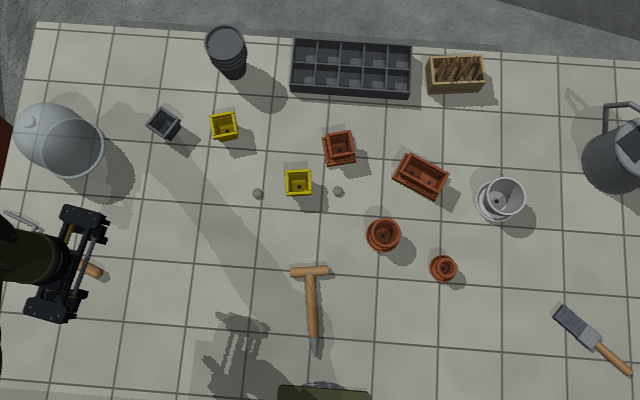

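All four pots look upright and aligned in their saucers. One last check: overlay the models at the expected seated poses, with z = 5 mm.

Run:
```python
from plant import r
from h import *
F={'long_pot':(.6032,-.1968,64.95,.005),'square_pot':(.658,.0038,12.8,.005),'large_round_pot':(.4545,-.114,0,.005),'small_round_pot':(.388,-.2573,0,.005),
'large_round_saucer':(.4547,-.1145,0,0),'small_round_saucer':(.3881,-.2575,0,0),'square_saucer':(.658,.0035,13,0),'long_saucer':(.6037,-.197,64.9,0)}
for cam,(a,b,x,y),f in (("top",(120,290,320,460),5),("side",(170,305,290,410),5)):
    p=r.snapshot(cam); c=cv2.resize(p["img"][a:b,x:y],None,fx=f,fy=f,interpolation=cv2.INTER_CUBIC)[:600]
    for n,v in F.items():
        u=(proj(p,model(n,v[0],v[1],np.radians(v[2]),v[3]))-[x,a]+.5)*f-.5; k=4 if 'round' not in n else 40
        cv2.polylines(c,[np.round(u[:k]*16).astype(np.int32)],True,(255,255,0) if 'pot' in n else (0,255,0),1,shift=4)
        if 'pot' in n: cv2.polylines(c,[np.round(u[k:2*k]*16).astype(np.int32)],True,(255,0,255),1,shift=4)
    cv2.imwrite(f"pics/ov2_{cam}.png",c)
```

```text
(no output)
```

View pics/ov2_top.png

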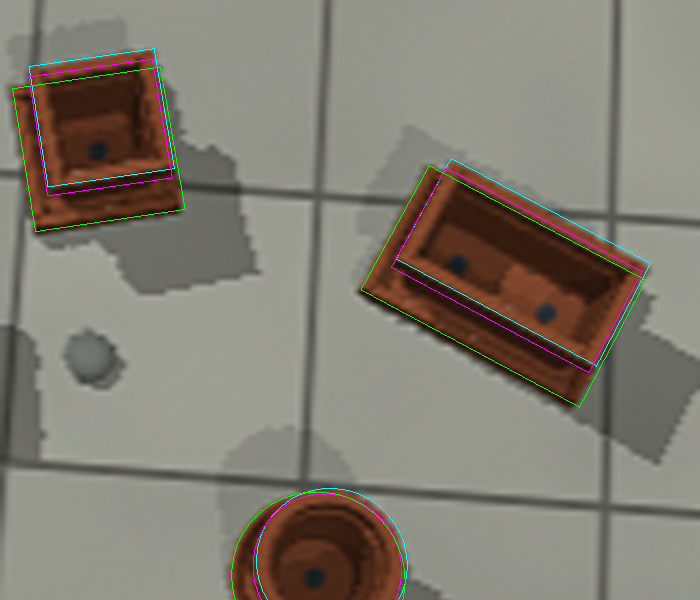

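View pics/ov2_side.png

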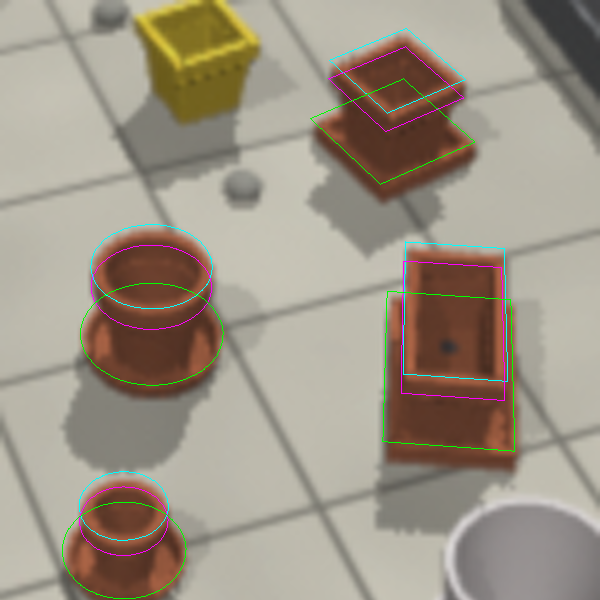

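```bash
python3 -c "
from plant import r
print(r.finish_job())"
```

```text
the job is handed in; nothing more can be done
None
```

All four terracotta pots are in their matching saucers: the long, square, large round and small round pots. I handed the job in at about 34 s on the robot clock, with the gripper parked clear of everything; the hand-in reports no verdict.

- **Set-down:** each pot was lowered until it touched, with about 7–14 N upward force at release. The heights matched the saucer floors, 5 mm above the table, to within about 1 mm.
- **Final look:** both camera views show the pots upright and centred, with the square and long pots lined up with their saucers. The white glazed pot is where it was to within the 4 mm accuracy of the networks, and the yellow and grey look-alikes look unmoved in the final picture.
- **Small pot:** I gripped it with the tool tilted 6° about the jaw axis to keep joint 6 within its range. The pot stayed upright when released.
- **Disagreements:** the model overlay is off by about 1–2 px (2–4 mm) in both views, by about the same amount for pots and saucers in the side view, so I took it as calibration error. The networks put some origins 3–6 mm apart between the two views, and one missed the square pot in the side view. All of these offsets are within the roughly 9 mm of clearance.

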